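Hold a leaded pane up to the inspection light

TASK

Slide the shallow round dish along the bench, without lifting it, until it sits centred in the yellow ring below the inspection light, where it will catch crumbling putty. Then draw the amber pane up out of the rack and hold it in the air in front of the lit screen for inspection: same way up as in the rack, leaning back just as the screen does so that it is parallel to it, centred on it (in line with the middle of the lit face along the square to that face), 20 cm from the lit face. Finish while still holding the pane there, steady in the gripper, with the dish still in its ring, and leave the other panes and everything else on the bench as they were.

Things in the scene. Friction and masses are not known exactly. Their poses are not given: they have to be found in the camera images.
- dish: Shallow round open aluminium dish, empty and loose on the bench, 140 mm across at the rim, 128 mm at the foot, 28 mm high, wall and floor 3 mm thick, about 0.35 kg (varies). Origin: centre of its underside; z up. It slides on the bench; pushed from within, against the inside of its leading wall, it trails steadily.
- ring_mid (a point): Centre, on the bench top, of the flat yellow ring mark below the inspection light (ring 158 mm inside, 174 mm outside diameter, flat, of no height). It lies straight below the viewing spot. x points level from it towards the light.
- lamp: Inspection light fixed to the bench: dark steel foot (130 x 200 x 18 mm, front edge 230 mm from the ring's centre), post, lit white screen in a grey case (240 mm wide, 170 mm high) leaning back 20 degrees. Middle of the lit face 171 mm above the bench, lower edge 90 mm up and 160 mm level from the ring's centre, top about 250 mm up. Origin: ring's centre; x points level from there to the screen.
- spot (a point): The viewing spot, an invisible point in the air, 200 mm straight out from the middle of the lit face along the square to that face, 240 mm above the bench. Its axes are those of the leaning screen: x points into the screen (square to the lit face, sloping 20 degrees down), y level along the screen, z up the face of the screen (leaning 20 degrees back from vertical, towards the screen).
- rack: Wooden rack fixed to the bench, 200 x 116 mm. Origin: centre of its underside. Three slots across it (along y), 75 mm apart along its x axis, floor 10 mm above the bench, each 14 mm wide between strips whose tops are 35 mm above the bench, so a pane stands 75 mm clear above them and its centre is 60 mm above the bench. Low side rails close the slots' ends. A pane is drawn straight up, at least 30 mm, to come out.
- amber_mid (a point): A pane of amber (orange-yellow) glass in a grey lead frame, 80 mm wide, 100 mm tall, 10 mm thick, about 0.22 kg, standing upright in one of the rack's three slots (which one varies). This point is its very centre, 50 mm above its lower edge; z points up the pane, x is square to its faces (through the thickness), y along its width. Both faces are alike. This is the pane to inspect.
- amber: The same amber pane; origin at the middle of its lower edge, axes as above.
- green_mid (a point): A pane of green glass in a grey lead frame, 80 mm wide, 100 mm tall, 10 mm thick, about 0.22 kg, standing upright in one of the rack's three slots (which one varies). This point is its very centre, 50 mm above its lower edge; z points up the pane, x is square to its faces (through the thickness), y along its width. Both faces are alike. Not part of the job: leave it where it is.
- blue_mid (a point): A pane of blue glass in a grey lead frame, 80 mm wide, 100 mm tall, 10 mm thick, about 0.22 kg, standing upright in one of the rack's three slots (which one varies). This point is its very centre, 50 mm above its lower edge; z points up the pane, x is square to its faces (through the thickness), y along its width. Both faces are alike. Not part of the job: leave it where it is.
- tape_roll: Beige roll of tape lying flat, 90 mm across, 36 mm high; origin: centre of its underside. Not part of the job: leave it where it is.
- tape_measure: Yellow tape measure, 70 x 65 x 36 mm; origin: centre of its underside. Not part of the job: leave it where it is.
- hammer: Hammer with wooden handle lying on the bench, about 250 mm long; origin under its middle. Not part of the job: leave it where it is.
- putty_tin: Red tin, 90 mm across, 100 mm high; origin: centre of its underside. Not part of the job: leave it where it is.
- block: Black sanding block with grey pad, 100 x 60 x 47 mm; origin: centre of its underside. Not part of the job: leave it where it is.
There are look-alikes about, which are no part of the job. What is shaped like the amber but pink or red is not meant.

How it is judged:
By the outcome, as a careful person would: the job done as asked, in the order asked, and still so for the second after the job is handed in, while the arm keeps its last pose, push and grip.
It also fails if it takes over 64 s, if anything falls off the work surface, if the arm or the gripper's body presses on something with over 40 N, if the wrist force passes 120 N, or if a joint passes its speed limit or range.

ROBOT

A 7-joint arm with a two-finger parallel gripper is mounted at the origin on the work surface. World frame = base frame: x ahead of the robot, y to its left, z up, the work surface at z = 0. Lengths are in m, angles in rad, forces in N, time in s.
With the tool pointing down it reaches from about 0.425 to 0.875 m from the base axis. Payload 4.7 kg.
Tool frame: the origin (TCP) lies on the mounting face of the last link; the fingertips stand 182 mm ahead of it and the grasp point (between the pads) lies 164 mm ahead of it; x points along the fingers, y is the direction in which the jaws open and shut, and the axes are right-handed (so a half turn about x gives the same grasp; the last joint's range is limited). The gripper opens to 87 mm and grips with 3 to 60 N. Pads are 19 mm wide; open, the fingers measure 117 mm over their backs; the gripper's body (75 mm by 190 mm) begins 51 mm behind the grasp point.
Start: joints at [1.252, 0.321, -0.07, 1.45, 0.023, 1.371, -0.057], TCP at [0.212, -0.614, 0.405] pointing down, gripper open.
Joint ranges: [-2.86, 2.86], [-0.3, 2.09], [-1.38, 1.24], [0.06, 2.45], [-1.56, 4.7], [0.09, 2.05], [-2.69, 2.69]. Speed limits (rad/s): [2.57, 2.57, 3.14, 3.14, 3.14, 3.14, 3.14].

INTERFACE

Orientations are given as a rotation vector (axis times angle).
In Python, from bench import monitor, get_image, ctrl gives the robot as it stands.
- The arm moves only by the shell command python3 -m creep 'ROWS' [FORCE]. ROWS is JSON, a list of rows, each a list of 7 numbers: the shift along the tool's x, y, z in mm, then the turn, a rotation vector about the tool's x, y, z in rad, then the finger opening in mm, from 0 to 87. A call has 1 to 5 rows; each row shifts and turns the commanded pose from where the row before left it, along the tool's axes as they then stand; what a row does not reach is not made up. A row lasts 1/10 s, in which the tool goes at most 50 mm and 8.59 degrees, less where a joint would pass 70% of its speed; a pose out of reach is approached as far as the arm can. A call is refused whole if a number of a shift passes 50 or a number of a turn 0.15, either way. A call with a gripper value outside its range is refused whole. The fingers move at their own pace and stop on an object; FORCE is the grip in N (left out, the last holds). Time passes only in rows, so rows that do not move let the fingers close. It gives the time, the measured TCP pose, the force and the opening at its end, in the units of the state.
- monitor.get_state(): the state, without advancing time (a new reading comes with each control period).
- get_image(name): name is "scene" or "top" or "wrist"; returns a dict with "img" (400x640x3 uint8, red, green, blue), "mtx" (3x3 intrinsics, pixels), "view" (4x4, takes a point from world to camera coordinates). Camera axes: x right, y up, looking along -z (the intrinsics and any distortion apply to the point x, -y, -z); pixel columns grow to the right and rows downward; lengths in m; the calibration is good to about 2 mm. A picture is of the moment at which its call begins. There is no depth.
- ctrl.close_job(): hands the job in, once; it reports no verdict.
The state is a dict: "time": time; "joint_positions": joint angles; "qd": joint speeds; "joint_torque": joint torques, N m; "position": TCP position; "tool_rot": TCP orientation; "ft_force": force on the tool from outside, world axes, zero at the start; "torque": the same for the moment, N m; "grip_width": opening from 0.0 (shut) to 1.0 (fully open).
Only numpy, scipy, OpenCV 4.12 (cv2) and the standard library are available. Lean on these libraries where they do the work, as an engineer would, in place of code of your own. Each camera call takes 0.05 s, during which the arm holds its last target.

## Working session

There is one attempt and no reset: what is moved stays moved. The work goes in short steps, Python scripts to look and compute and a shell command to move; the robot and the scene stay as the last step left them, time stands still between calls to the robot, and variables do not carry over. Pictures are saved under pics/ and viewed, and the job is handed in when it is done.

```bash
ls; mkdir -p pics; python3 - <<'E'
from bench import monitor,get_image
import cv2,numpy as np
print(monitor.get_state())
for n in ["scene","top","wrist"]:
    d=get_image(n); cv2.imwrite(f"pics/{n}0.png",d["img"][:,:,::-1]); print(n,d["mtx"].tolist(),np.round(d["view"],4).tolist(),[k for k in d])
E
```

```text
pics
{'time': 0.0, 'joint_positions': array([ 1.25211218,  0.32183833, -0.07005371,  1.45164835,  0.02259539,
        1.37080613, -0.05694129]), 'qd': array([-2.29840299e-04, -1.15161878e-04, -1.03858136e-03, -3.52141263e-04,
        2.18179754e-03,  6.27458163e-05,  3.86216946e-04]), 'joint_torque': array([ 1.64486075e-03, -4.91289139e+01, -4.02944684e-01, -3.12528348e+01,
       -6.38852036e-02,  4.38462419e-02,  1.42728791e-04]), 'position': array([ 0.21222837, -0.61416802,  0.40366436]), 'tool_rot': array([ 2.04145781,  0.34481472, -2.04232298]), 'ft_force': array([-0.10372588,  0.31319999,  0.8728236 ]), 'torque': array([ 0.03624102, -0.06370505,  0.02981408]), 'grip_width': 0.9981142866811337}
scene [[373.6400215749042, 0.0, 318.75456097497306], [0.0, 373.6400215749042, 204.56367942656397], [0.0, 0.0, 1.0]] [[-0.3776, 0.9258, 0.0155, 0.3044], [-0.6159, -0.2636, 0.7424, 0.1739], [0.6914, 0.2707, 0.6698, -1.5077], [0.0, 0.0, 0.0, 1.0]] ['img', 'mtx', 'view']
top [[377.45067300244176, 0.0, 312.429720901356], [0.0, 377.45067300244176, 200.3479821000363], [0.0, 0.0, 1.0]] [[0.021, -0.9994, 0.0292, -0.1383], [0.983, 0.026, 0.182, -0.529], [-0.1826, 0.0249, 0.9829, -1.0316], [0.0, 0.0, 0.0, 1.0]] ['img', 'mtx', 'view']
wrist [[287.4764386710661, 0.0, 321.2002397312238], [0.0, 287.4764386710661, 199.9024787014006], [0.0, 0.0, 1.0]] [[0.3268, -0.9451, -0.0004, -0.6496], [0.9019, 0.312, -0.2987, 0.0363], [0.2824, 0.0972, 0.9543, -0.3908], [0.0, 0.0, 0.0, 1.0]] ['img', 'mtx', 'view']
```

View pics/scene0.png

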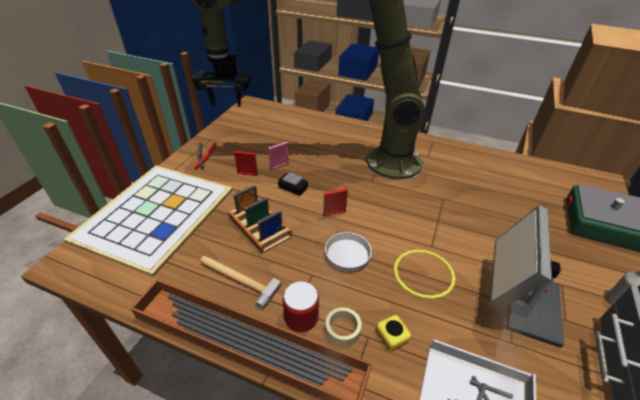

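View pics/top0.png

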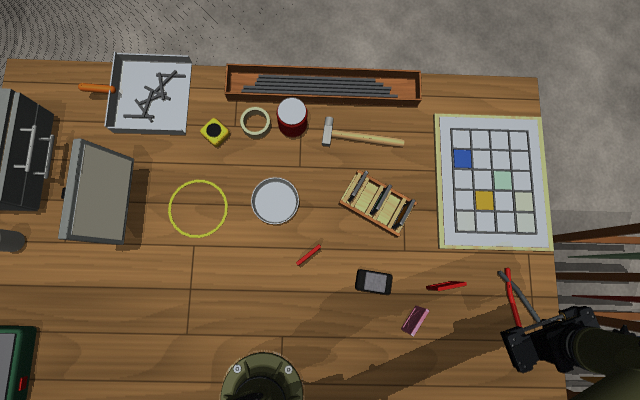

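View pics/wrist0.png

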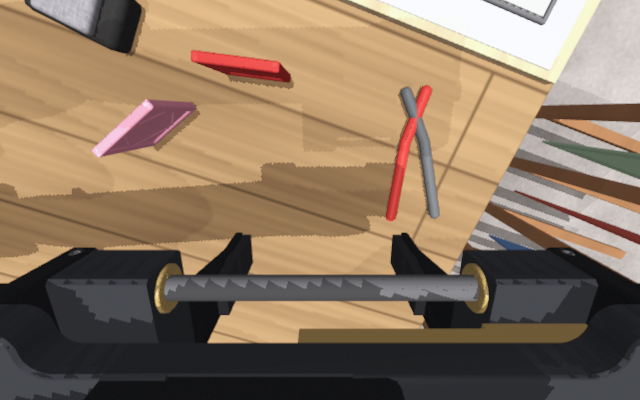

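```bash
cat > h.py <<'E'
import numpy as np,cv2
from scipy.spatial.transform import Rotation as R
from bench import monitor,get_image
def proj(d,p):
    p=np.atleast_2d(p); c=p@d["view"][:3,:3].T+d["view"][:3,3]
    c=c*[1,-1,-1]; u=c@np.array(d["mtx"]).T; return u[:,:2]/u[:,2:]
def back(d,uv,z):
    uv=np.atleast_2d(uv).astype(float); K=np.array(d["mtx"]);V=np.array(d["view"])
    r=np.c_[(uv-K[:2,2])/[K[0,0],K[1,1]],np.ones(len(uv))]*[1,-1,-1]
    w=r@V[:3,:3]; o=-V[:3,:3].T@V[:3,3]
    return o+w*((z-o[2])/w[:,2])[:,None]
def tcp():
    s=monitor.get_state(); return np.array(s["position"]),R.from_rotvec(s["tool_rot"]),s
def crop(d,x0,y0,x1,y1,k,fn,pts=None):
    im=cv2.resize(d["img"][y0:y1,x0:x1,::-1],None,fx=k,fy=k,interpolation=cv2.INTER_CUBIC)
    if pts is not None:
        for p in pts: cv2.circle(im,tuple(int(round(v)) for v in (np.array(p)-[x0,y0]+.5)*k),3,(255,0,255),-1)
    cv2.imwrite(fn,im)
E
python3 - <<'E'
from h import *
a=get_image("top");b=get_image("scene")
crop(a,320,160,430,245,7,"pics/rt.png"); crop(b,215,175,305,260,7,"pics/rs.png")
for n,d in (("top",a),("scene",b)):
    im=d["img"].astype(int); m=((im[...,0]>150)&(im[...,1]>140)&(im[...,2]<110)&(abs(im[...,0]-im[...,1])<60)).astype(np.uint8)
    k,l,st,c=cv2.connectedComponentsWithStats(m)
    for i in range(1,k):
        if st[i,4]>60:
            ys,xs=np.where(l==i); P=back(d,np.c_[xs,ys],0)[:,:2]
            A=np.c_[2*P,np.ones(len(P))]; s=np.linalg.lstsq(A,(P**2).sum(1),rcond=None)[0]
            print(n,st[i],c[i],"circ",s[:2],np.sqrt(s[2]+s[:2]@s[:2]))
    print(n,back(d,[[275,200]] if n=="top" else [[348,252]],0.014))
E
```

```text
top [200 118  28  26 221] [213.74208145 131.00452489] circ [0.75325445 0.18294367] 0.031293637515996627
top [332 131  72  11 118] [362.48305085 134.78813559] circ [ 0.31135072 -0.25046389] 0.4483856006076573
top [349 136  55   9  66] [377.46969697 139.84848485] circ [ 0.7014782  -0.31768852] 0.06193422618773488
top [362 178  14  18  63] [367.17460317 187.80952381] circ [ 0.59080703 -0.30190499] 0.02101446226775704
top [168 180  59  58 402] [197.03482587 208.58955224] circ [0.51015498 0.21353459] 0.08345374502775639
top [374 191  23  29 119] [385.41176471 207.4789916 ] circ [ 0.53037079 -0.34012355] 0.028424244218779884
top [476 191  17  19 285] [484.15789474 199.97894737] circ [ 0.5565969  -0.64988336] 0.02136530476136669
top [[ 0.53705646 -0.01594705  0.014     ]]
scene [592  24  14  21  69] [595.56521739  32.42028986] circ [-2.16481202  1.24697139] 0.32233125666772383
scene [613  28  27  13 166] [627.37349398  33.5       ] circ [-2.28778211  1.22625864] 0.09024459236081753
scene [607  42  33   8  78] [628.62820513  45.62820513] circ [-2.01823399  1.12852695] 0.08613592457182205
scene [554  78   6  28  96] [556.23958333  88.54166667] circ [-1.00328544  0.79810137] 0.18191980834698002
scene [164 195  20  13 149] [173.20805369 200.6442953 ] circ [ 0.5418332  -0.65938492] 0.021391539948180098
scene [394 249  62  50 611] [424.43535188 272.99836334] circ [0.5117962 0.2133359] 0.08362360763811372
scene [378 315  33  31 413] [393.96610169 330.75786925] circ [0.72494612 0.17530095] 0.03204800815553347
scene [[ 0.53807255 -0.01401415  0.014     ]]
```

View pics/rt.png

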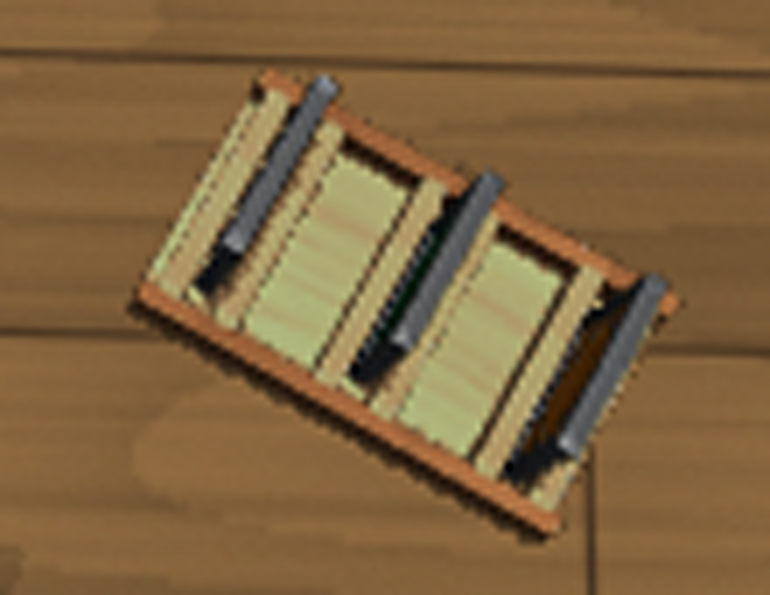

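View pics/rs.png

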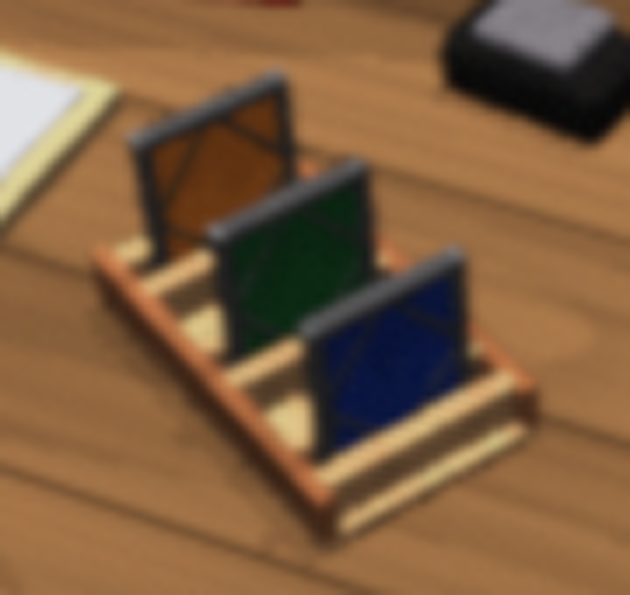

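```bash
python3 - <<'E'
from h import *
a=get_image("top");b=get_image("scene")
for n,d,P in (("top",a,[[328,82],[232,247],[493,180],[402,343],[655,283],[568,448]]),("scene",b,[[138,142],[282,78],[215,235],[362,166],[306,330],[458,254]])):
    o=np.array([320,160]) if n=="top" else np.array([215,175])
    w=back(d,np.array(P)/7+o-.5,0.11)
    for i in (0,2,4):
        v=w[i+1]-w[i]; print(n,(w[i]+w[i+1])/2,np.linalg.norm(v),np.degrees(np.arctan2(v[1],v[0])))
crop(a,50,125,150,250,5,"pics/lt.png"); crop(b,480,200,580,345,5,"pics/ls.png")
crop(a,240,165,310,235,8,"pics/dt.png"); crop(b,315,225,385,280,8,"pics/ds.png")
E
```

```text
top [ 0.57306431 -0.25235801  0.11      ] 0.07724458020298187 150.66402111136745
top [ 0.53610399 -0.31778192  0.11      ] 0.07515773369438769 150.92712723663092
top [ 0.49673568 -0.38112976  0.11      ] 0.07460805990599778 151.52648360157195
scene [ 0.50308229 -0.38014134  0.11      ] 0.07469854265240877 150.6393972646492
scene [ 0.5431422  -0.31709024  0.11      ] 0.07452453671724964 150.56433811774215
scene [ 0.57833391 -0.25252038  0.11      ] 0.07581120579807428 150.67736558712005
```

View pics/lt.png

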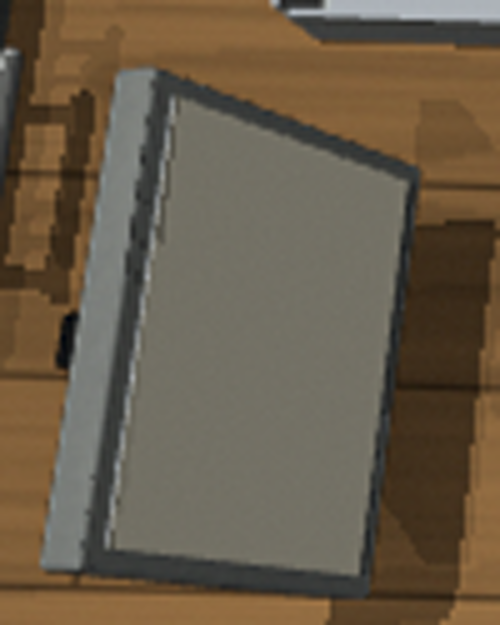

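View pics/ls.png

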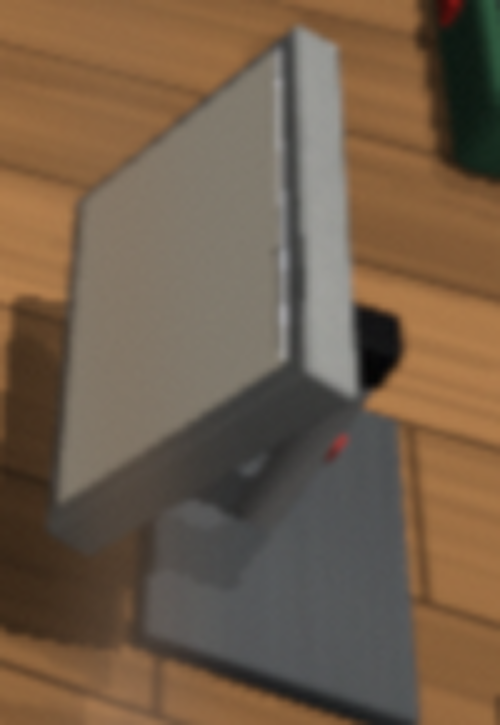

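View pics/dt.png

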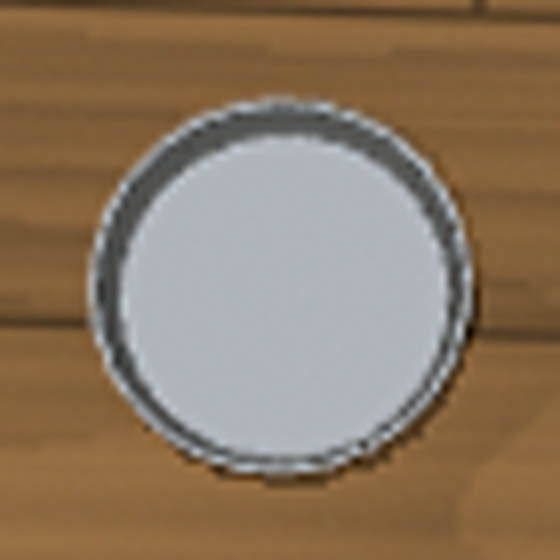

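View pics/ds.png

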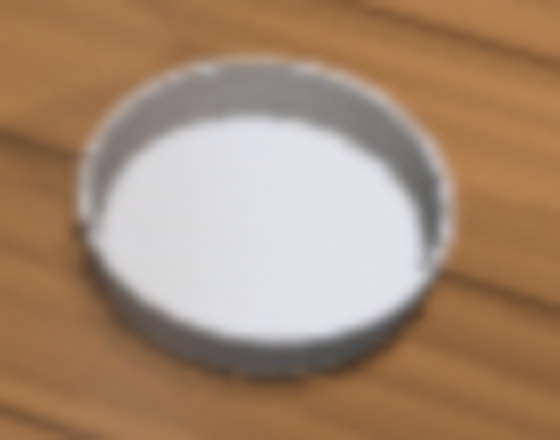

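```bash
python3 - <<'E'
from h import *
from scipy.optimize import least_squares as LS
a=get_image("top");b=get_image("scene")
up=np.array([np.sin(np.radians(20)),0,np.cos(np.radians(20))]);mid=np.array([.188,0,.171])
F=np.array([mid+s*np.array([0,.12,0])+t*up*.085 for s,t in((1,1),(1,-1),(-1,-1),(-1,1))])
# facing +y: lamp y-> world -x
T=np.array([[88,572],[365,595],[418,170],[160,72]])/5+[50,125]-.5
S=np.array([[295,32],[298,365],[52,515],[80,203]])/5+[480,200]-.5
def w(p): return F@R.from_euler('z',p[2]).as_matrix().T+[p[0],p[1],0]
for n,dd in (("both",((a,T),(b,S))),("top",((a,T),)),("scene",((b,S),))):
    f=lambda p:np.concatenate([(proj(d,w(p))-q).ravel() for d,q in dd])
    r=LS(f,[.51,.2134,np.radians(85)]);print(n,r.x[:2],np.degrees(r.x[2]),np.round(r.fun,1))
# dish circle fit: boundary of white floor + rim
for n,d in (("top",a),("scene",b)):
    c0=np.array([275,200]) if n=="top" else np.array([348,251]); im=d["img"].astype(int)
    g=((im.max(2)-im.min(2))<22)&(im.max(2)>70)
    k,l=cv2.connectedComponents(g.astype(np.uint8)); m=(l==l[c0[1],c0[0]]).astype(np.uint8)
    ct=max(cv2.findContours(m,0,1)[0],key=cv2.contourArea); hull=cv2.convexHull(ct)[:,0].astype(np.float32)
    e=cv2.fitEllipse(hull); print(n,e,len(hull))
    # model: silhouette hull of rim circle & foot circle
    th=np.linspace(0,2*np.pi,120)
    def sil(x,y):
        P=np.vstack([np.c_[x+r*np.cos(th),y+r*np.sin(th),0*th+z] for r,z in((.07,.028),(.064,0))])
        h=cv2.convexHull(proj(d,P).astype(np.float32)); return h
    M=cv2.moments(hull);cm=np.array([M['m10'],M['m01']])/M['m00']
    def f(p):
        q=cv2.moments(sil(*p)); return np.array([q['m10'],q['m01']])/q['m00']-cm
    r=LS(f,[.5375,-.015],diff_step=1e-3); print(r.x,M['m00'],cv2.contourArea(sil(*r.x)))
E
```

```text
both [0.45551251 0.21906711] 73.74171737193309 [-14.7  -4.2 -10.6   3.4  13.1   5.4  14.2  -1.1  12.9   2.1 -33.4 -32.2
 -15.8  -6.9  27.1  26.7]
top [0.51035809 0.21328644] 89.7569406633353 [-1.6  0.5  2.   1.3  1.5 -0.5 -1.3 -1.5]
scene [0.41046208 0.24266357] 58.522224921623504 [ 26.5  10.4 -20.1 -27.1 -24.3 -15.8  12.8  20.8]
top ((274.6601257324219, 200.4247283935547), (46.654903411865234, 47.60222625732422), 79.0910873413086) 28
[ 0.53396674 -0.01605735] 1718.0 1779.654226396815
scene ((347.72869873046875, 251.4927215576172), (38.5411376953125, 45.39970016479492), 99.31381225585938) 29
[ 0.53828942 -0.01539804] 1352.5 1459.5567728274036
```

```bash
python3 - <<'E'
from h import *
a=get_image("top");b=get_image("scene")
up=np.array([np.sin(np.radians(20)),0,np.cos(np.radians(20))]);mid=np.array([.188,0,.171])
F=np.array([mid+s*np.array([0,.12,0])+t*up*.085 for s,t in((1,1),(1,-1),(-1,-1),(-1,1))])
for y in (82,90,98):
  w=F@R.from_euler('z',np.radians(y)).as_matrix().T+[.511,.2134,0]
  print(y,np.round((proj(a,w)-[50,125]+.5)*5).tolist(),np.round((proj(b,w)-[480,200]+.5)*5).tolist())
E
```

```text
82 [[58.0, 505.0], [352.0, 557.0], [461.0, 132.0], [201.0, 8.0]] [[326.0, 60.0], [96.0, 230.0], [1.0, 551.0], [262.0, 400.0]]
90 [[81.0, 575.0], [376.0, 602.0], [424.0, 168.0], [152.0, 65.0]] [[293.0, 14.0], [70.0, 195.0], [43.0, 529.0], [309.0, 363.0]]
98 [[114.0, 642.0], [406.0, 642.0], [392.0, 207.0], [112.0, 128.0]] [[252.0, -29.0], [39.0, 161.0], [78.0, 502.0], [343.0, 319.0]]
```

```bash
python3 - <<'E'
from h import *
from scipy.optimize import least_squares as LS
a=get_image("top");b=get_image("scene")
up=np.array([np.sin(np.radians(20)),0,np.cos(np.radians(20))]);mid=np.array([.188,0,.171])
F=np.array([mid+s*np.array([0,.12,0])+t*up*.085 for s,t in((1,1),(1,-1),(-1,-1),(-1,1))])
T=np.array([[88,572],[365,595],[418,170],[160,72]])/5+[50,125]-.5
S=np.array([[295,32],[80,203],[52,515],[298,365]])/5+[480,200]-.5
def w(p): return F@R.from_euler('z',p[2]).as_matrix().T+[p[0],p[1],0]
for n,dd in (("both",((a,T),(b,S))),("top",((a,T),)),("scene",((b,S),))):
    f=lambda p:np.concatenate([(proj(d,w(p))-q).ravel() for d,q in dd])
    r=LS(f,[.51,.2134,np.radians(85)]);print(n,r.x[:2],np.degrees(r.x[2]),np.round(r.fun,1))
    p=r.x
    if n=="both":
        W=w(p); crop(a,50,125,150,250,5,"pics/lt2.png",proj(a,W)); crop(b,480,200,580,345,5,"pics/ls2.png",proj(b,W))
# foot: front edge at x=.23 z=.018 width?
E
```

```text
both [0.50842079 0.21404735] 89.05847457315195 [-2.6  0.2  1.2  1.3  1.7 -0.5 -0.9 -1.8  0.7 -3.1 -1.1 -1.4 -2.4  2.7
  1.5 -0.3]
top [0.51035809 0.21328644] 89.7569406633353 [-1.6  0.5  2.   1.3  1.5 -0.5 -1.3 -1.5]
scene [0.50667844 0.21488163] 88.38778825374631 [ 1.6 -2.7 -0.3 -1.1 -2.6  2.6  1.2 -0.2]
```

View pics/ls2.png

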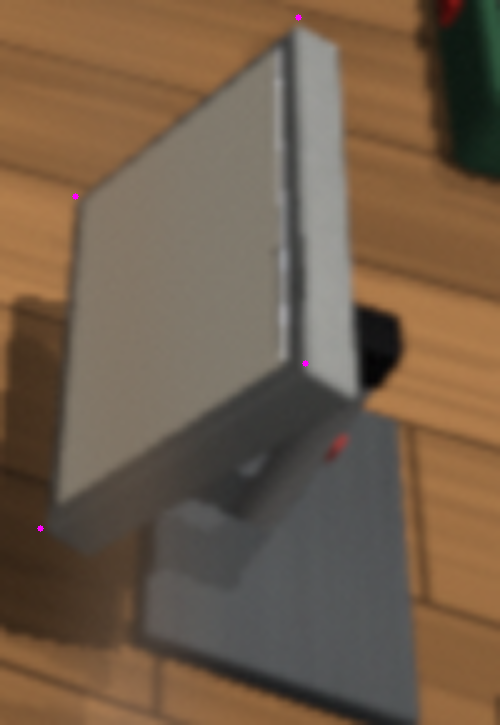

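View pics/lt2.png

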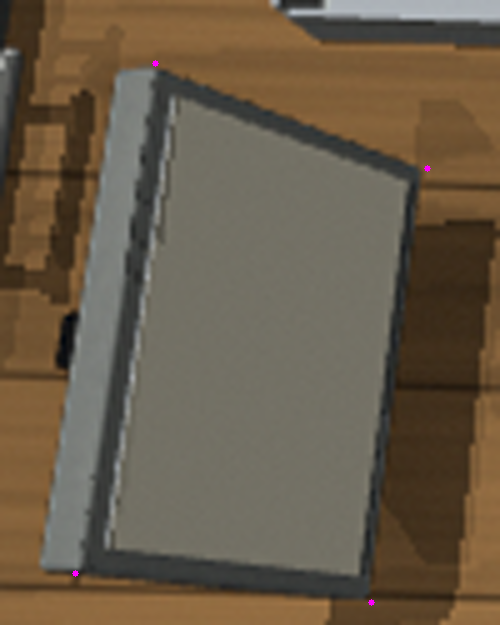

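```bash
python3 - <<'E'
from h import *
from scipy.optimize import least_squares as LS
a=get_image("top");b=get_image("scene")
up=np.array([np.sin(np.radians(20)),0,np.cos(np.radians(20))]);nx=np.array([up[2],0,-up[0]]);mid=np.array([.188,0,.171])
T=np.array([[88,572],[365,595],[418,170],[160,72]])/5+[50,125]-.5
S=np.array([[295,32],[80,203],[52,515],[298,365]])/5+[480,200]-.5
def w(p):
    F=np.array([mid+nx*p[3]+s*np.array([0,.12,0])+t*up*.085 for s,t in((1,1),(1,-1),(-1,-1),(-1,1))])
    return F@R.from_euler('z',p[2]).as_matrix().T+[p[0],p[1],0]
for n,dd in (("both",((a,T),(b,S))),("top",((a,T),)),("scene",((b,S),))):
    f=lambda p:np.concatenate([(proj(d,w(p))-q).ravel() for d,q in dd]+[(p[:2]-[.511,.2134])*1000])
    r=LS(f,[.51,.2134,np.radians(85),0]);print(n,r.x[:2],np.degrees(r.x[2]),r.x[3],np.round(r.fun,1))
# lit panel corners, size free
T2=np.array([[105,550],[360,577],[408,180],[174,97]])/5+[50,125]-.5
S2=np.array([[280,48],[82,205],[60,500],[283,360]])/5+[480,200]-.5
def w2(p):
    F=np.array([mid+nx*p[3]+s*np.array([0,p[4],0])+t*up*p[5] for s,t in((1,1),(1,-1),(-1,-1),(-1,1))])
    return F@R.from_euler('z',p[2]).as_matrix().T+[p[0],p[1],0]
f=lambda p:np.concatenate([(proj(a,w2(p))-T2).ravel(),(proj(b,w2(p))-S2).ravel(),(p[:2]-[.511,.2134])*1000])
r=LS(f,[.51,.2134,np.radians(85),0,.12,.08]);print(r.x[:2],np.degrees(r.x[2]),r.x[3:],np.round(r.fun,1))
E
```

```text
both [0.51022614 0.21298959] 89.42398310681074 0.0014791094941483786 [-2.2 -0.   1.5  1.   1.4 -0.7 -1.3 -1.9  0.4 -2.9 -1.3 -1.1 -2.   3.2
  2.   0.1 -0.8 -0.4]
top [0.51091019 0.21321289] 89.8614878185732 0.0005043150040855682 [-1.7  0.4  2.   1.2  1.3 -0.6 -1.5 -1.5 -0.1 -0.2]
scene [0.51032739 0.21342972] 88.99940208217244 0.0009728702905673331 [ 0.8 -2.4 -1.  -0.8 -2.4  3.4  1.5  0.5 -0.7  0. ]
[0.51082475 0.21315566] 89.4944011779895 [0.0006691  0.10793487 0.07314293] [ 0.3 -0.6 -0.2 -0.4 -0.2  0.1 -0.2 -0.5 -0.3 -0.4  0.6 -1.  -0.2  0.2
  0.5 -0.4 -0.2 -0.2]
```

```bash
cat >> h.py <<'E'
def frame(x,y):
    x=np.array(x,float);x/=np.linalg.norm(x);y=np.array(y,float);y-=x*(x@y);y/=np.linalg.norm(y)
    return R.from_matrix(np.c_[x,y,np.cross(x,y)])
def plan(p0,R0,p1,R1,n=None):
    rv=(R0.inv()*R1).as_rotvec(); d=np.array(p1)-p0
    m=max(np.linalg.norm(d)/.05,np.linalg.norm(rv)/.149,1e-9); n=n or int(np.ceil(m))
    for i in range(n):
        Ri=R0*R.from_rotvec(rv*i/n); print(np.round(Ri.inv().apply(d/n)*1000,1).tolist(),np.round(rv/n,4).tolist())
    print("n",n,"rot deg",np.degrees(rv).round(1),"d",d.round(4))
E
python3 - <<'E'
from h import *
p,r,s=tcp(); print(np.round(r.as_matrix(),3), r.as_euler('zyx'))
d=get_image("wrist");V=d["view"];c=-V[:3,:3].T@V[:3,3];print("cam in tool",r.inv().apply(c-p))
u=np.array([.511-.5375,.2134+.0157,0]);u/=np.linalg.norm(u);ang=np.degrees(np.arctan2(u[1],u[0]))
print(u,ang)
jd=np.array([-u[1],u[0],0])
for sg in(1,-1):
    Rt=frame([0,0,-1],sg*jd); plan(p,r,[.5375+u[0]*.01,-.0157+u[1]*.01,.182+.09],Rt)
E
```

```text
[[-0.     0.327 -0.945]
 [-0.    -0.945 -0.327]
 [-1.     0.     0.   ]] [-1.57088618 -1.23799963  1.5705381 ]
cam in tool [ 2.02548191e-02 -6.17459524e-05 -8.22783304e-02]
[-0.11490389  0.99337661  0.        ] 96.59808136971171
[8.8, -31.3, -33.7] [0.1192, -0.0, -0.0]
[8.8, -35.1, -29.7] [0.1192, -0.0, -0.0]
[8.8, -38.4, -25.3] [0.1192, -0.0, -0.0]
[8.8, -41.1, -20.6] [0.1192, -0.0, -0.0]
[8.8, -43.3, -15.6] [0.1192, -0.0, -0.0]
[8.9, -44.8, -10.3] [0.1192, -0.0, -0.0]
[8.9, -45.7, -4.9] [0.1192, -0.0, -0.0]
[8.9, -46.0, 0.6] [0.1192, -0.0, -0.0]
[8.9, -45.6, 6.0] [0.1192, -0.0, -0.0]
[8.9, -44.5, 11.4] [0.1192, -0.0, -0.0]
[8.9, -42.8, 16.6] [0.1192, -0.0, -0.0]
[8.9, -40.6, 21.6] [0.1192, -0.0, -0.0]
[8.9, -37.7, 26.3] [0.1192, -0.0, -0.0]
[8.9, -34.3, 30.6] [0.1192, -0.0, -0.0]
[8.9, -30.4, 34.4] [0.1192, -0.0, -0.0]
n 15 rot deg [102.5  -0.   -0. ] d [ 0.324   0.6086 -0.1328]
[8.8, -31.3, -33.7] [-0.0902, 0.0, -0.0]
[8.8, -28.1, -36.4] [-0.0902, 0.0, -0.0]
[8.8, -24.7, -38.7] [-0.0902, 0.0, -0.0]
[8.9, -21.1, -40.8] [-0.0902, 0.0, -0.0]
[8.9, -17.4, -42.5] [-0.0902, 0.0, -0.0]
[8.9, -13.5, -43.9] [-0.0902, 0.0, -0.0]
[8.9, -9.5, -45.0] [-0.0902, 0.0, -0.0]
[8.9, -5.4, -45.6] [-0.0902, 0.0, -0.0]
[8.9, -1.2, -45.9] [-0.0902, 0.0, -0.0]
[8.9, 2.9, -45.9] [-0.0902, 0.0, -0.0]
[8.9, 7.0, -45.4] [-0.0902, 0.0, -0.0]
[8.9, 11.1, -44.6] [-0.0902, 0.0, -0.0]
[8.9, 15.1, -43.4] [-0.0902, 0.0, -0.0]
[8.9, 18.9, -41.9] [-0.0902, 0.0, -0.0]
[8.9, 22.6, -40.0] [-0.0902, 0.0, -0.0]
n 15 rot deg [-77.5   0.   -0. ] d [ 0.324   0.6086 -0.1328]
```

```bash
python3 -m creep '[[9,-31,-34,-0.09,0,0,40],[9,-28,-36,-0.09,0,0,40],[9,-25,-39,-0.09,0,0,40],[9,-21,-41,-0.09,0,0,40],[9,-17,-43,-0.09,0,0,40]]' 30
python3 -m creep '[[9,-14,-44,-0.09,0,0,40],[9,-10,-45,-0.09,0,0,40],[9,-5,-46,-0.09,0,0,40],[9,-1,-46,-0.09,0,0,40],[9,3,-46,-0.09,0,0,40]]'
```

```text
time: 1.3
position: [0.3221, -0.4099, 0.3597]
tool_rot: [1.759, 0.729, -1.759]
ft_force: [2.1, -0.3, -0.5]
grip_width: 0.63
time: 1.8
position: [0.4305, -0.2063, 0.3149]
tool_rot: [1.451, 1.03, -1.451]
ft_force: [-0.1, -0.4, 0.0]
grip_width: 0.458
```

```bash
python3 -m creep '[[9,7,-45,-0.09,0,0,40],[9,11,-45,-0.09,0,0,40],[9,15,-43,-0.09,0,0,40],[9,19,-42,-0.09,0,0,40],[0,0,0,0,0,0,40]]'
python3 - <<'E'
from h import *
p,r,s=tcp(); print(p,s["joint_positions"].round(2),s["ft_force"])
d=get_image("wrist"); cv2.imwrite("pics/w1.png",d["img"][:,:,::-1])
d=get_image("top"); cv2.imwrite("pics/t1.png",d["img"][:,:,::-1])
u=np.array([-.1149,.9934,0]);Rt=frame([0,0,-1],[u[1],-u[0],0]); plan(p,r,[.5375+u[0]*.01,-.0157+u[1]*.01,.182+.05],Rt)
E
```

```text
time: 2.3
position: [0.5181, -0.0394, 0.2783]
tool_rot: [1.188, 1.228, -1.181]
ft_force: [-0.2, -0.3, -0.6]
grip_width: 0.46
[ 0.51806398 -0.03936294  0.27834658] [ 0.63  0.2  -0.66  1.9   0.14  1.08 -0.05] [-0.23426257 -0.28874554 -0.57566505]
[23.3, 9.7, -16.4] [-0.0407, -0.0023, -0.0007]
[23.2, 10.4, -16.0] [-0.0407, -0.0023, -0.0007]
n 2 rot deg [-4.7 -0.3 -0.1] d [ 0.0183  0.0336 -0.0463]
```

View pics/w1.png

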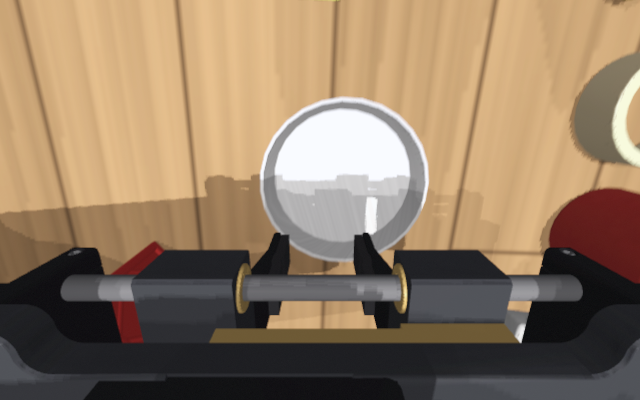

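View pics/t1.png

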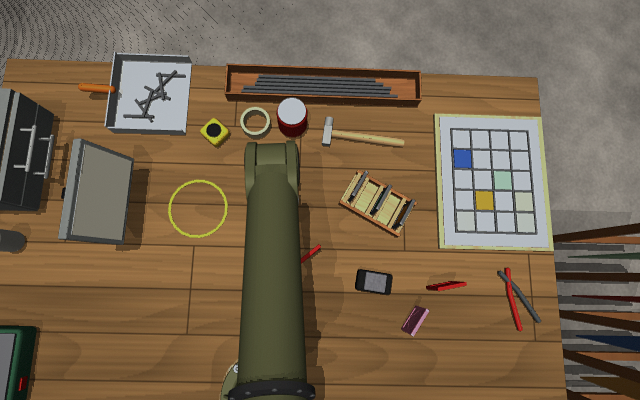

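```bash
python3 - <<'E'
from h import *
d=get_image("wrist")
# rim outer points
P=back(d,[[261,180],[429,178],[346,97],[286,120],[405,120],[285,240],[408,238]],.028)[:,:2]
A=np.c_[2*P,np.ones(len(P))]; s=np.linalg.lstsq(A,(P**2).sum(1),rcond=None)[0]
print(s[:2],np.sqrt(s[2]+s[:2]@s[:2]))
E
```

```text
[ 0.53595698 -0.02397836] 0.07060864378113996
```

```bash
python3 - <<'E'
from h import *
a={"view":None}
d=get_image("wrist"); t=get_image("top"); s=get_image("scene")
print(back(t,[[274.7,200.3]],.028))
print("scene rim",back(s,[[315+265/8-.5,225+205/8-.5]],.028))
th=np.linspace(0,6.28,40)
W=np.c_[.5365+.07*np.cos(th),-.016+.07*np.sin(th),0*th+.028]
crop(d,220,60,460,280,3,"pics/w1o.png",proj(d,W))
for n,dd in(("top",t),("scene",s)): print(n,-dd["view"][:3,:3].T@dd["view"][:3,3])
p,r,st=tcp();c=-d["view"][:3,:3].T@d["view"][:3,3];print(p,c,r.inv().apply(c-p))
crop(s,300,215,400,290,8,"pics/s1o.png",proj(s,W))
E
```

```text
[[ 0.53356539 -0.01616325  0.028     ]]
scene rim [[ 0.54334716 -0.01440108  0.028     ]]
top [ 0.33447923 -0.09883763  1.11423413]
scene [1.26442689 0.17221818 0.87606074]
[ 0.51629143 -0.04796252  0.27895353] [0.51443256 0.03582123 0.25837904] [ 0.02048862 -0.00027279 -0.08382496]
```

View pics/w1o.png

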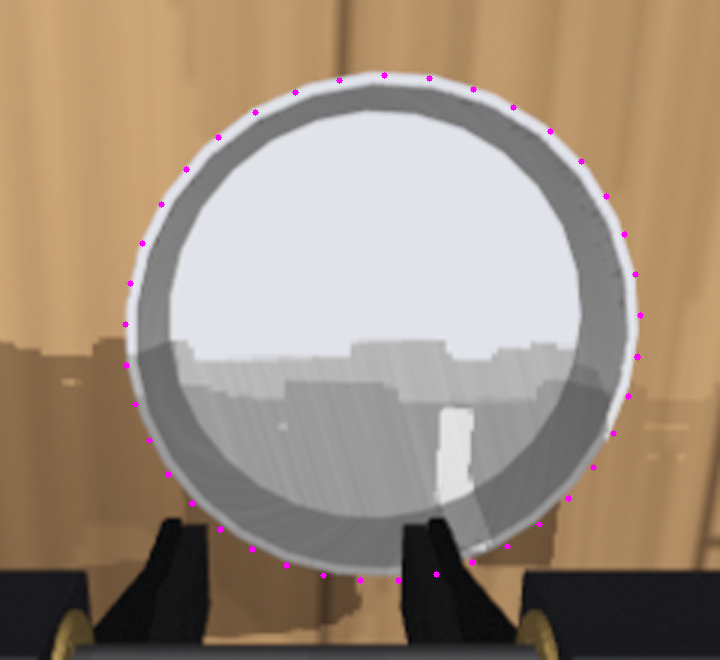

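View pics/s1o.png

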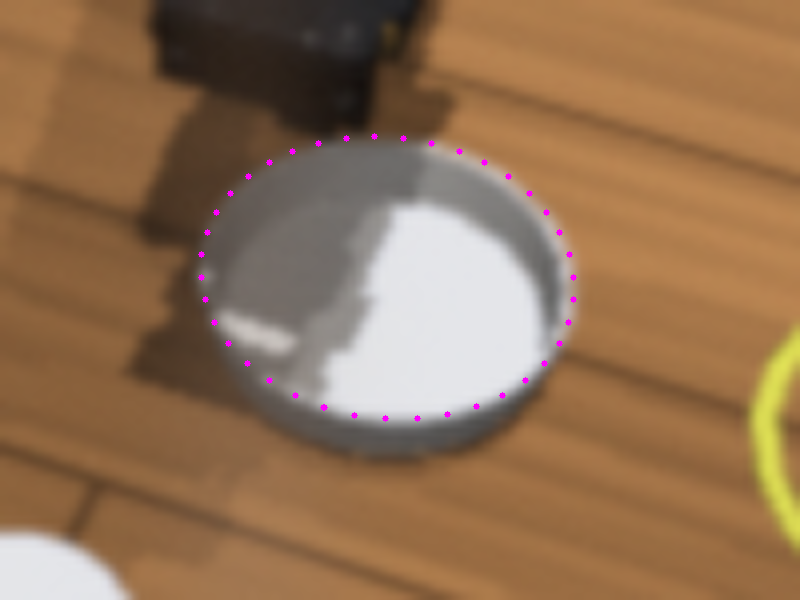

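```bash
python3 - <<'E'
from h import *
p,r,s=tcp(); print(s["time"],p,s["qd"].round(3))
u=np.array([-.1149,.9934,0]);Rt=frame([0,0,-1],[u[1],-u[0],0]); plan(p,r,[.5375+u[0]*.01,-.0157+u[1]*.01,.182+.04],Rt)
E
```

```text
2.6 [ 0.51629143 -0.04796252  0.27895353] [ 0.004 -0.003 -0.003 -0.    -0.003 -0.    -0.001]
[28.5, 10.4, -20.9] [-0.0481, 0.0005, -0.0]
[28.5, 11.4, -20.4] [-0.0481, 0.0005, -0.0]
n 2 rot deg [-5.5  0.1 -0. ] d [ 0.0201  0.0422 -0.057 ]
```

```bash
python3 -m creep '[[28,10,-21,-0.048,0,0,40],[28,11,-20,-0.048,0,0,40],[0,0,0,0,0,0,40],[0,0,0,0,0,0,40]]'
python3 - <<'E'
from h import *
p,r,s=tcp(); print(s["time"],p,s["qd"].round(3))
u=np.array([-.1149,.9934,0]);Rt=frame([0,0,-1],[u[1],-u[0],0]); plan(p,r,[.5375+u[0]*.01,-.0157+u[1]*.01,.182+.0075],Rt)
d=get_image("scene");crop(d,270,185,400,290,6,"pics/s2.png")
E
```

```text
time: 3.0
position: [0.5354, -0.0053, 0.2225]
tool_rot: [1.122, 1.263, -1.124]
ft_force: [0.5, 0.5, 0.0]
grip_width: 0.46
3.0 [ 0.53543139 -0.0053004   0.22252443] [ 0.015 -0.027  0.01  -0.019  0.004  0.001 -0.   ]
[33.0, 0.9, 0.6] [0.0015, 0.0002, 0.0013]
n 1 rot deg [0.1 0.  0.1] d [ 0.0009 -0.0005 -0.033 ]
```

View pics/s2.png

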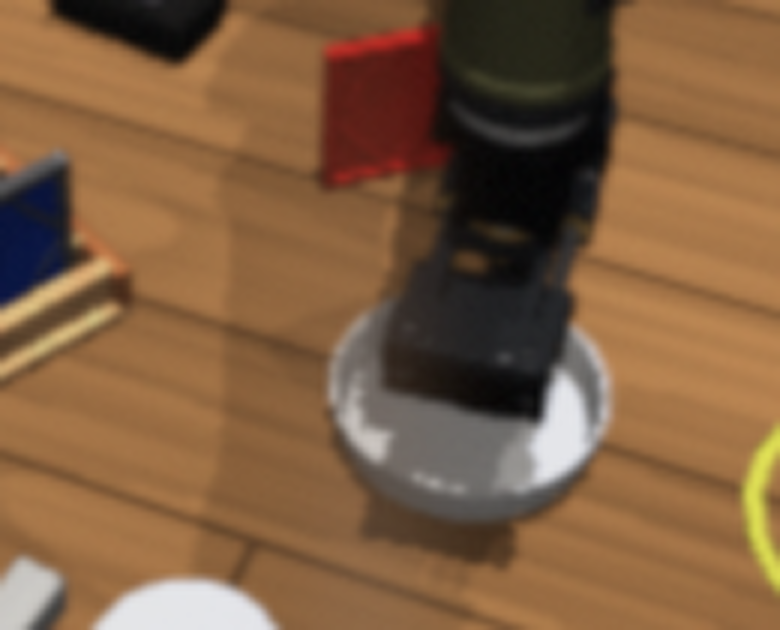

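```bash
python3 -m creep '[[16,0,0,0,0,0,40],[16,0,0,0,0,0,40],[0,0,0,0,0,0,40],[0,0,0,0,0,0,40]]'
python3 -m creep '[[0,0,-10,0,0,0,40],[0,0,-10,0,0,0,40],[0,0,-10,0,0,0,40],[0,0,-10,0,0,0,40],[0,0,-10,0,0,0,40]]'
python3 -m creep '[[0,0,-12,0,0,0,40],[0,0,-12,0,0,0,40],[0,0,-12,0,0,0,40],[0,0,-12,0,0,0,40],[0,0,-12,0,0,0,40]]'
python3 - <<'E'
from h import *
d=get_image("wrist"); cv2.imwrite("pics/w3.png",d["img"][:,:,::-1])
p,r,s=tcp();print(p,s["ft_force"])
E
```

```text
time: 3.45
position: [0.5353, -0.0047, 0.19]
tool_rot: [1.122, 1.264, -1.123]
ft_force: [0.2, -0.1, 0.3]
grip_width: 0.462
time: 3.95
position: [0.5298, 0.0458, 0.191]
tool_rot: [1.121, 1.262, -1.122]
ft_force: [0.0, -1.9, 0.4]
grip_width: 0.458
time: 4.45
position: [0.5227, 0.1057, 0.1909]
tool_rot: [1.122, 1.262, -1.122]
ft_force: [0.1, -3.3, 2.4]
grip_width: 0.462
[0.52219656 0.10830245 0.1909558 ] [-0.46489126  0.32367365  1.21018487]
```

View pics/w3.png

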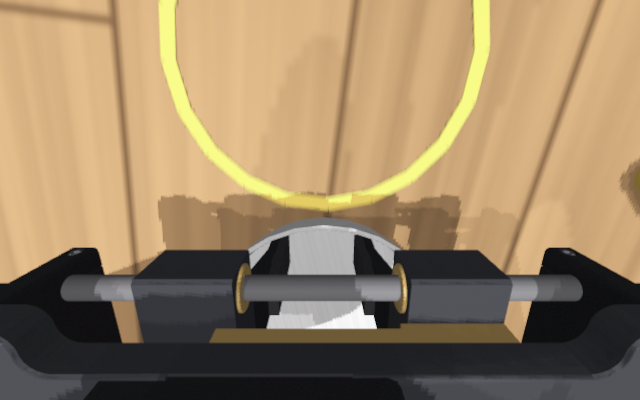

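```bash
python3 - <<'E'
from h import *
d=get_image("wrist");s=get_image("scene");t=get_image("top");p,r,_=tcp()
print("rim",back(d,[[325,220]],.028),"ring near out",back(d,[[325,210]],0))
th=np.linspace(0,6.28,40)
u=np.array([-.1149,.9934])
for c in ([.5252,.0665],):
    W=np.c_[c[0]+.07*np.cos(th),c[1]+.07*np.sin(th),0*th+.028]
    crop(s,330,215,470,310,5,"pics/s3.png",proj(s,W))
print(p)
E
```

```text
rim [[0.52089197 0.13507247 0.028     ]] ring near out [[0.52179525 0.13095111 0.        ]]
[0.52235474 0.10593082 0.19047406]
```

View pics/s3.png

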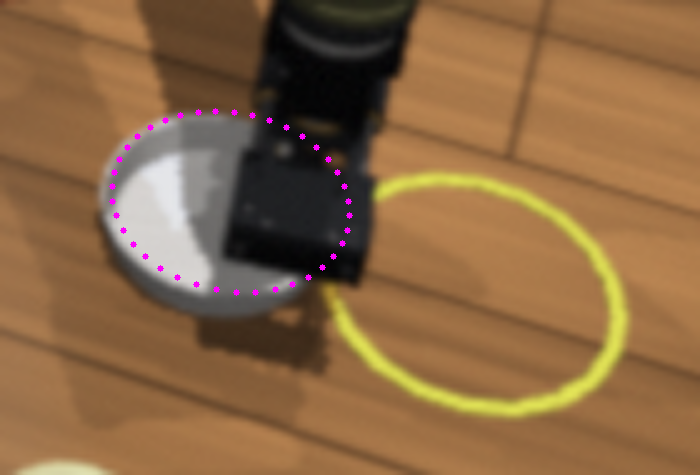

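```bash
python3 -m creep '[[0,0,-13,0,0,0,40],[0,0,-13,0,0,0,40],[0,0,-13,0,0,0,40],[0,0,-13,0,0,0,40],[0,0,-13,0,0,0,40]]'
python3 -m creep '[[0,0,-13,0,0,0,40],[0,0,-13,0,0,0,40],[0,0,-13,0,0,0,40],[0,0,-13,0,0,0,40],[0,0,-13,0,0,0,40]]'
python3 - <<'E'
from h import *
s=get_image("scene");p,r,_=tcp()
print(p,_["ft_force"])
crop(s,370,215,500,315,6,"pics/s4.png")
d=get_image("wrist"); cv2.imwrite("pics/w4.png",d["img"][:,:,::-1])
E
```

```text
time: 5.15
position: [0.5147, 0.1708, 0.1906]
tool_rot: [1.121, 1.263, -1.122]
ft_force: [0.4, -1.5, -0.1]
grip_width: 0.456
time: 5.65
position: [0.5073, 0.235, 0.1907]
tool_rot: [1.122, 1.263, -1.122]
ft_force: [0.1, -1.2, -0.6]
grip_width: 0.454
[0.50658226 0.23767853 0.19103926] [-0.22327517  1.35961089  0.69315366]
```

View pics/s4.png

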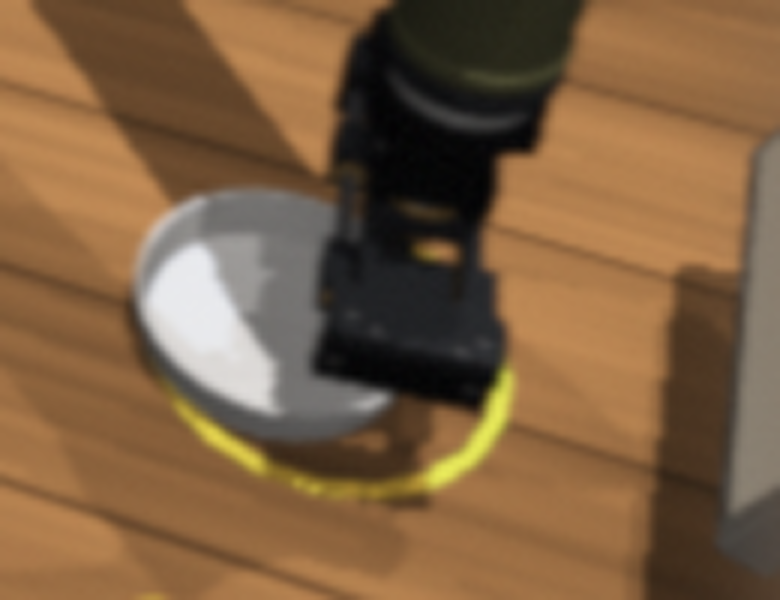

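View pics/w4.png

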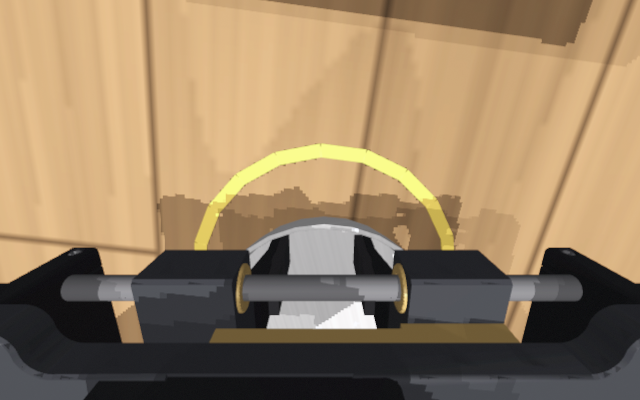

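```bash
python3 - <<'E'
from h import *
from scipy.optimize import least_squares as LS
s=get_image("scene");d=get_image("wrist");p,r,_=tcp()
P=back(s,np.array([[135,285],[141,262],[160,228],[200,197],[255,186],[310,194]])/6+[370,215]-.5,.028)[:,:2]
q=LS(lambda c:np.hypot(*(P-c).T)-.07,[.51,.2]);print(q.x,q.fun.round(4))
P=back(d,[[325,217],[300,221],[350,221],[275,232],[375,232]],.028)[:,:2]
q=LS(lambda c:np.hypot(*(P-c).T)-.07,[.51,.2]);print(q.x,q.fun.round(4))
P=back(d,[[320,150],[280,158],[365,155],[240,179],[410,180],[220,204],[430,204]],0)[:,:2]
q=LS(lambda c:np.hypot(*(P-c).T)-.083,[.51,.2]);print("ring",q.x,q.fun.round(4))
print(p)
E
```

```text
[0.51433283 0.18783217] [ 0.0019 -0.0004 -0.0016 -0.0001  0.0006  0.0005]
[0.51418155 0.19293036] [ 0.0016  0.0006  0.0006 -0.0015 -0.0015]
ring [0.51209225 0.21297281] [ 0.0001 -0.0002  0.0005  0.0005  0.     -0.0008 -0.0007]
[0.50734731 0.23466804 0.19084419]
```

```bash
python3 -m creep '[[0,0,-7,0,0,0,40],[0,0,-7,0,0,0,40],[0,0,-6,0,0,0,40],[0,0,0,0,0,0,40],[0,0,0,0,0,0,40]]'
python3 -m creep '[[0,0,15,0,0,0,40],[0,0,25,0,0,0,40],[-40,0,0,0,0,0,40],[-45,0,0,0,0,0,40],[0,0,0,0,0,0,40]]'
python3 -m creep '[[0,0,40,0,0,0,40],[0,0,45,0,0,0,40],[0,0,0,0,0,0,40],[0,0,0,0,0,0,40]]'
python3 - <<'E'
from h import *
s=get_image("scene");p,r,_=tcp()
print(p,_["ft_force"])
crop(s,370,215,500,315,6,"pics/s5.png")
d=get_image("wrist"); cv2.imwrite("pics/w5.png",d["img"][:,:,::-1])
E
```

```text
time: 6.35
position: [0.505, 0.2543, 0.1908]
tool_rot: [1.122, 1.263, -1.121]
ft_force: [0.0, 0.6, 0.5]
grip_width: 0.456
time: 6.85
position: [0.5122, 0.2142, 0.2816]
tool_rot: [1.13, 1.256, -1.115]
ft_force: [1.2, 1.2, 0.7]
grip_width: 0.463
time: 7.25
position: [0.52, 0.1273, 0.2753]
tool_rot: [1.124, 1.261, -1.126]
ft_force: [0.2, 1.1, -0.0]
grip_width: 0.463
[0.5196677  0.12905541 0.27543971] [-0.15421723  0.1091151   0.43422127]
```

View pics/s5.png

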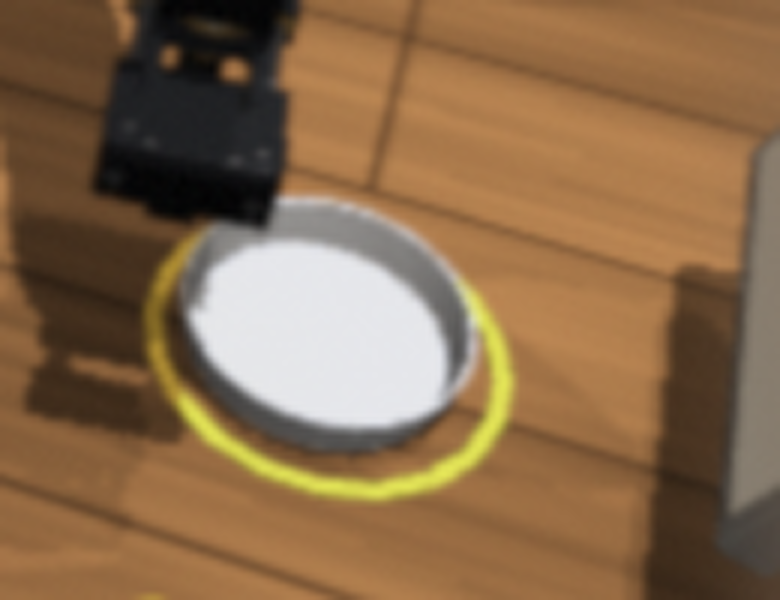

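View pics/w5.png

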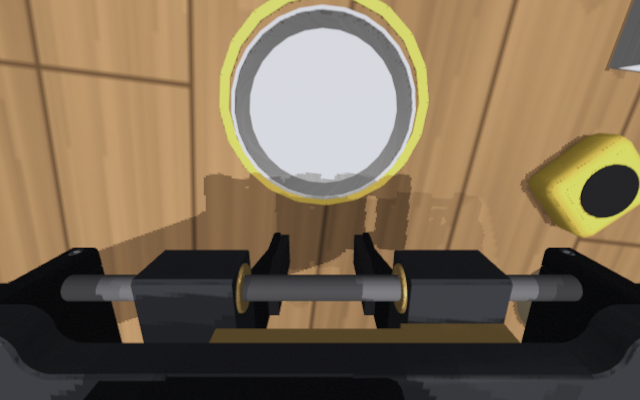

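```bash
python3 - <<'E'
from h import *
from scipy.optimize import least_squares as LS
s=get_image("scene");d=get_image("wrist")
def C(d,px,z,r):
    P=back(d,px,z)[:,:2];q=LS(lambda c:np.hypot(*(P-c).T)-r,[.51,.2]);return q.x,q.fun.round(4)
print("wr dish",C(d,[[231,104],[416,104],[324,6],[243,55],[408,60],[252,160],[398,160],[324,201]],.028,.07))
crop(d,200,0,460,215,3,"pics/w5c.png")
k=lambda L:np.array(L)/6+[370,215]-.5
print("sc dish",C(s,k([[181,290],[185,270],[270,202],[330,200],[400,222],[450,265],[477,320],[475,345]]),.028,.07))
print("sc ring",C(s,k([[147,330],[152,290],[190,240],[200,430],[270,475],[350,497],[430,488],[490,440],[513,385],[505,345],[470,280]]),0,.087))
th=np.linspace(0,6.28,60)
W=np.vstack([np.c_[.5115+r*np.cos(th),.2134+r*np.sin(th),0*th+z] for r,z in((.07,.028),(.087,0))])
crop(d,200,0,460,215,3,"pics/w5o.png",proj(d,W));crop(s,370,215,500,315,6,"pics/s5o.png",proj(s,W))
E
```

```text
wr dish (array([0.51188042, 0.21128558]), array([ 0.0002, -0.0009, -0.0007,  0.    , -0.    , -0.0021, -0.0008,
        0.0008]))
sc dish (array([0.51273202, 0.20891466]), array([ 0.0005, -0.0005, -0.0017, -0.0002,  0.0016,  0.0003, -0.0001,
       -0.0017]))
sc ring (array([0.51124065, 0.2138307 ]), array([ 0.0009,  0.0006, -0.0003,  0.0009,  0.0004,  0.001 ,  0.0006,
       -0.0017,  0.0006, -0.    ,  0.0031]))
```

View pics/w5o.png

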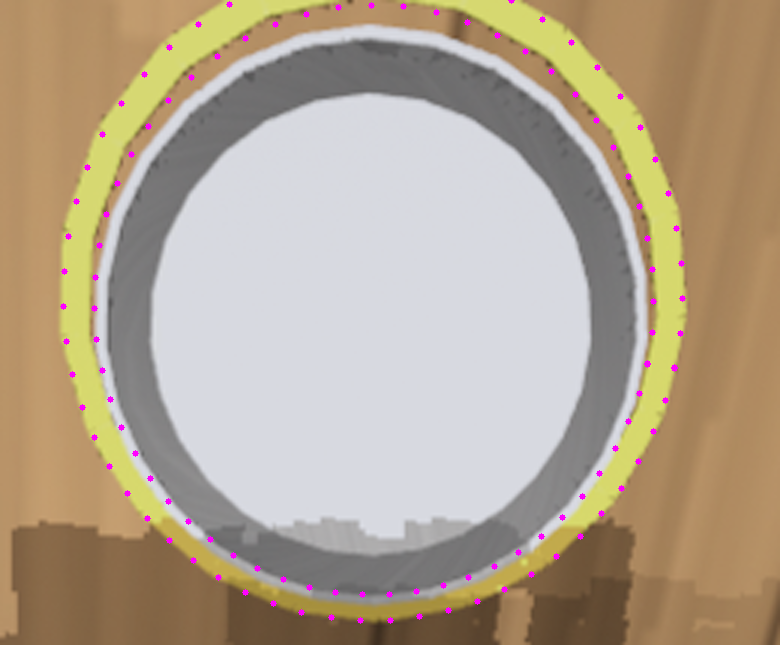

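View pics/s5o.png

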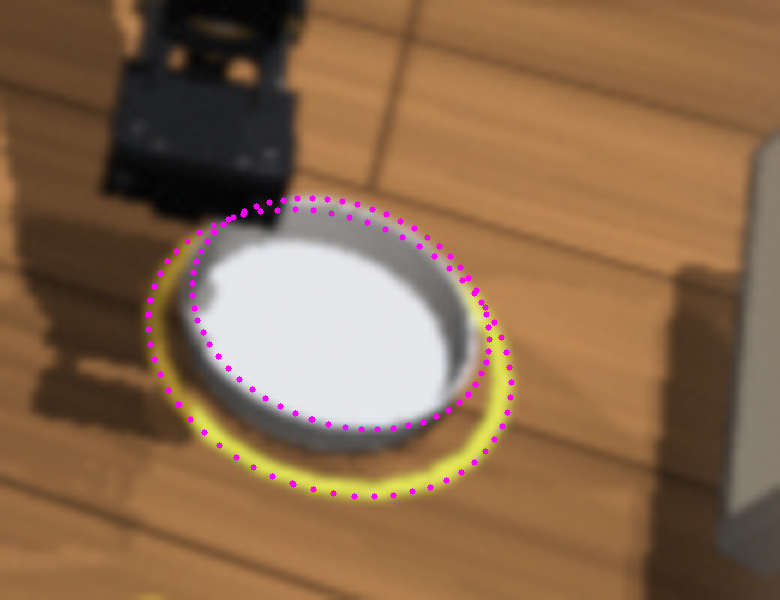

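```bash
python3 -m creep '[[0,0,-45,0,0,0,40],[0,0,-40,0,0,0,40],[0,0,0,0,0,0,40],[40,0,0,0,0,0,40],[45,0,0,0,0,0,40]]'
python3 -m creep '[[0,0,-25,0,0,0,40],[0,0,-13,0,0,0,40],[0,0,-3,0,0,0,40],[0,0,-3,0,0,0,40],[0,0,0,0,0,0,40]]'
python3 -m creep '[[0,0,0,0,0,0,40],[0,0,15,0,0,0,40],[0,0,25,0,0,0,40],[-40,0,0,0,0,0,40],[-45,0,0,0,0,0,40]]'
python3 -m creep '[[0,0,40,0,0,0,40],[0,0,45,0,0,0,40],[0,0,0,0,0,0,40],[0,0,0,0,0,0,40]]'
python3 - <<'E'
from h import *
s=get_image("scene");d=get_image("wrist");p,r,_=tcp()
print(p,_["ft_force"])
th=np.linspace(0,6.28,60)
W=np.vstack([np.c_[.5115+r*np.cos(th),.2134+r*np.sin(th),0*th+z] for r,z in((.07,.028),(.087,0))])
crop(d,200,0,460,215,3,"pics/w6o.png",proj(d,W));crop(s,370,215,500,315,6,"pics/s6o.png",proj(s,W))
E
```

```text
time: 7.95
position: [0.5105, 0.2158, 0.1915]
tool_rot: [1.123, 1.261, -1.116]
ft_force: [1.6, -0.8, 0.0]
grip_width: 0.46
time: 8.45
position: [0.5046, 0.2576, 0.191]
tool_rot: [1.121, 1.262, -1.122]
ft_force: [0.0, -0.3, -1.0]
grip_width: 0.462
time: 8.95
position: [0.5092, 0.2147, 0.275]
tool_rot: [1.121, 1.263, -1.128]
ft_force: [1.7, 0.5, 1.0]
grip_width: 0.458
time: 9.35
position: [0.5197, 0.1307, 0.2757]
tool_rot: [1.125, 1.26, -1.126]
ft_force: [-0.6, 0.5, 0.1]
grip_width: 0.457
[0.51913876 0.13373662 0.27579583] [-0.09932891 -0.18462591 -0.24154652]
```

View pics/w6o.png

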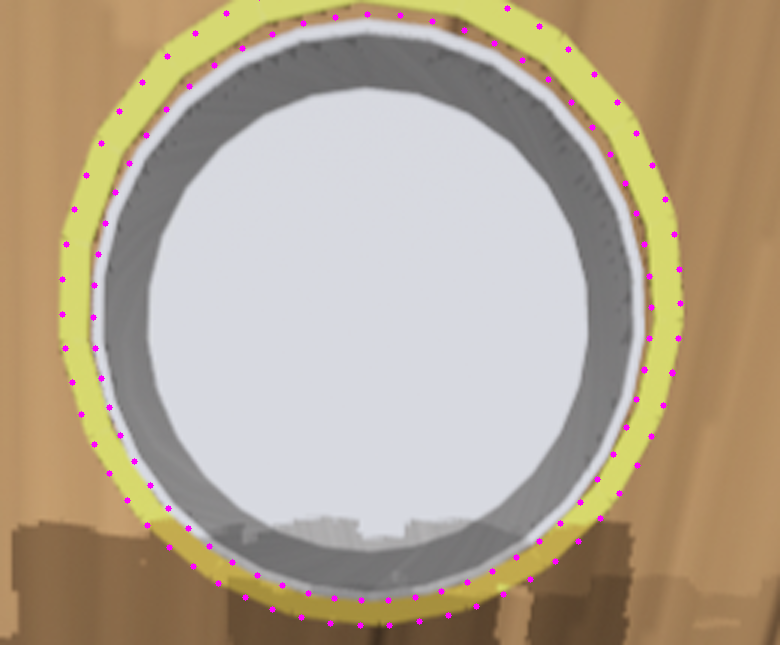

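View pics/s6o.png

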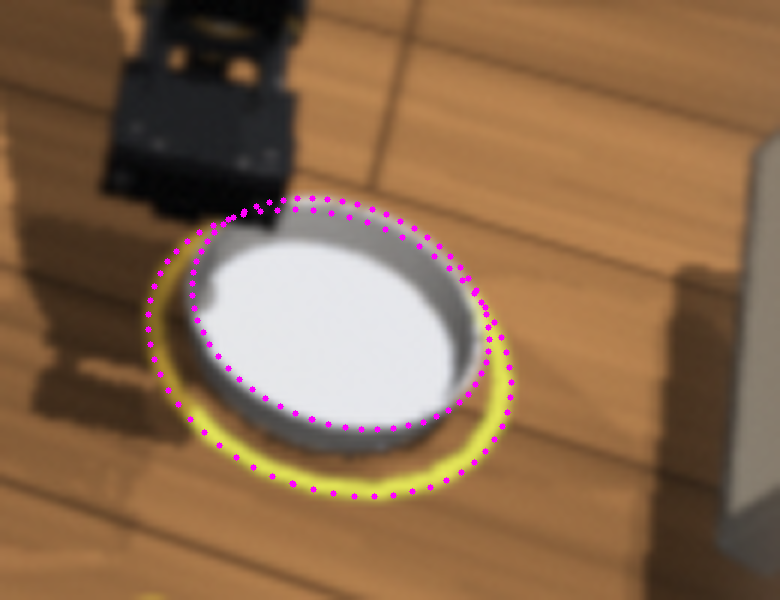

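```bash
python3 - <<'E'
from h import *
p,r,s=tcp()
a=np.radians(60.7);Rt=frame([0,0,-1],[np.cos(a),np.sin(a),0])
plan(p,r,[.552,-.41,.40],Rt,14)
E
```

```text
[-8.9, -2.2, 38.8] [-0.0672, -0.0, -0.0]
[-8.9, -4.8, 38.6] [-0.0672, -0.0, -0.0]
[-8.9, -7.4, 38.2] [-0.0672, -0.0, -0.0]
[-8.9, -10.0, 37.6] [-0.0672, -0.0, -0.0]
[-8.9, -12.5, 36.9] [-0.0672, -0.0, -0.0]
[-8.9, -14.9, 35.9] [-0.0672, -0.0, -0.0]
[-8.9, -17.3, 34.8] [-0.0672, -0.0, -0.0]
[-8.9, -19.6, 33.6] [-0.0672, -0.0, -0.0]
[-8.9, -21.8, 32.2] [-0.0672, -0.0, -0.0]
[-8.9, -23.9, 30.7] [-0.0672, -0.0, -0.0]
[-8.9, -25.9, 29.0] [-0.0672, -0.0, -0.0]
[-8.9, -27.8, 27.2] [-0.0672, -0.0, -0.0]
[-8.9, -29.6, 25.3] [-0.0672, -0.0, -0.0]
[-8.9, -31.2, 23.2] [-0.0672, -0.0, -0.0]
n 14 rot deg [-53.9  -0.   -0. ] d [ 0.0329 -0.5437  0.1242]
```

```bash
python3 -m creep '[[-9,-2,39,-0.067,0,0,40],[-9,-5,39,-0.067,0,0,40],[-9,-7,38,-0.067,0,0,40],[-9,-10,38,-0.067,0,0,40],[-9,-13,37,-0.067,0,0,40]]'
python3 -m creep '[[-9,-15,36,-0.067,0,0,40],[-9,-17,35,-0.067,0,0,40],[-9,-20,34,-0.067,0,0,40],[-9,-22,32,-0.067,0,0,40],[-9,-24,31,-0.067,0,0,40]]'
python3 -m creep '[[-9,-26,29,-0.067,0,0,40],[-9,-28,27,-0.067,0,0,40],[-9,-30,25,-0.067,0,0,40],[-9,-31,23,-0.067,0,0,40],[0,0,0,0,0,0,40]]'
python3 -m creep '[[0,0,0,0,0,0,40],[0,0,0,0,0,0,40]]'
python3 - <<'E'
from h import *
d=get_image("wrist");cv2.imwrite("pics/w7.png",d["img"][:,:,::-1]);p,r,s=tcp();print(p,s["joint_positions"].round(2),r.as_matrix().round(3))
t=get_image("top");cv2.imwrite("pics/t7.png",t["img"][:,:,::-1])
E
```

```text
time: 9.95
position: [0.5313, -0.0614, 0.3211]
tool_rot: [0.865, 1.392, -0.864]
ft_force: [0.4, 0.0, -0.3]
grip_width: 0.456
time: 10.45
position: [0.5433, -0.2565, 0.366]
tool_rot: [0.608, 1.484, -0.607]
ft_force: [0.7, 0.3, 0.8]
grip_width: 0.459
time: 10.95
position: [0.5499, -0.4178, 0.4016]
tool_rot: [0.405, 1.531, -0.41]
ft_force: [0.0, -0.7, -0.2]
grip_width: 0.458
time: 11.15
position: [0.552, -0.4096, 0.4013]
tool_rot: [0.403, 1.534, -0.4]
ft_force: [0.1, -0.5, 0.4]
grip_width: 0.46
[ 0.5519841  -0.40942252  0.40148122] [ 1.01  0.46 -0.58  1.33  0.25  1.42  1.5 ] [[-0.     0.489  0.872]
 [ 0.001  0.872 -0.489]
 [-1.     0.001 -0.001]]
```

View pics/w7.png

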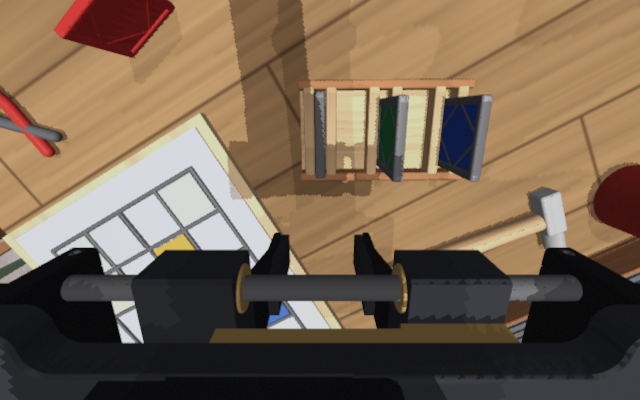

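View pics/t7.png

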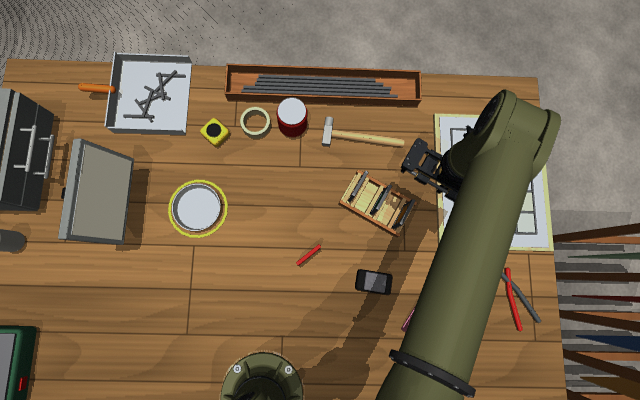

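```bash
python3 - <<'E'
from h import *
d=get_image("wrist")
im=cv2.resize(d["img"][70:200,290:500,::-1],None,fx=4,fy=4,interpolation=cv2.INTER_CUBIC)[:, :800];cv2.imwrite("pics/w7c.png",im)
t=get_image("top");crop(t,160,175,235,245,8,"pics/t7c.png")
from scipy.optimize import least_squares as LS
E
```

```text
(no output)
```

View pics/w7c.png

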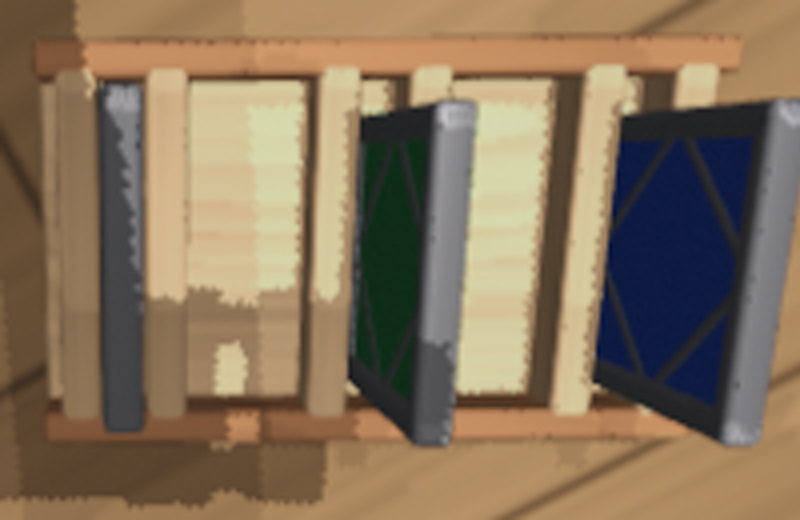

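View pics/t7c.png

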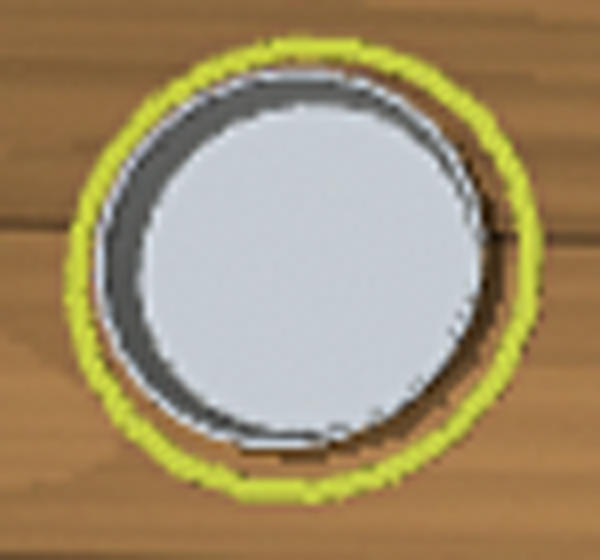

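```bash
python3 - <<'E'
from h import *
d=get_image("wrist")
k=lambda L:np.array(L)/4+[290,70]-.5
for n,q in (("amber",[[121,83],[124,431]]),("green",[[456,102],[434,445]])):
    w=back(d,k(q),.11);v=w[1]-w[0];print(n,w.mean(0),np.linalg.norm(v),np.degrees(np.arctan2(v[1],v[0])))
E
```

```text
amber [ 0.49888897 -0.38215704  0.11      ] 0.07871642274061742 -28.919971142387187
green [ 0.53879089 -0.31879159  0.11      ] 0.07823630386224315 -28.348236240846788
```

```bash
python3 - <<'E'
from h import *
p,r,s=tcp()
a=np.radians(60.8);Rt=frame([0,0,-1],[np.cos(a),np.sin(a),0])
plan(p,r,[.4995,-.3815,.40],Rt)
E
```

```text
[1.0, -0.0, -29.7] [-0.0017, 0.0, 0.0001]
[1.0, 0.0, -29.7] [-0.0017, 0.0, 0.0001]
n 2 rot deg [-0.2  0.   0. ] d [-0.0518  0.0291 -0.0019]
```

```bash
python3 -m creep '[[1,0,-30,-0.003,0,0,40],[1,0,-29.5,0,0,0,40],[40,0,0,0,0,0,40],[30,0,0,0,0,0,40],[0,0,0,0,0,0,40]]'
python3 - <<'E'
from h import *
p,r,s=tcp();print(p,s["ft_force"])
a=np.radians(60.8);Rt=frame([0,0,-1],[np.cos(a),np.sin(a),0])
plan(p,r,[.4995,-.3815,.244],Rt)
d=get_image("wrist");cv2.imwrite("pics/w8.png",d["img"][:,:,::-1])
t=get_image("scene");crop(t,200,140,330,260,6,"pics/s8.png")
E
```

```text
time: 11.9
position: [0.4973, -0.3816, 0.3256]
tool_rot: [0.403, 1.541, -0.399]
ft_force: [-0.9, -0.1, -0.2]
grip_width: 0.458
[ 0.49729944 -0.38160778  0.32559291] [-0.86768828 -0.13565393 -0.22584142]
[40.8, 0.6, 1.3] [-0.0009, -0.0039, -0.0003]
[40.8, 0.6, 1.1] [-0.0009, -0.0039, -0.0003]
n 2 rot deg [-0.1 -0.5 -0. ] d [ 0.0022  0.0001 -0.0816]
```

View pics/w8.png

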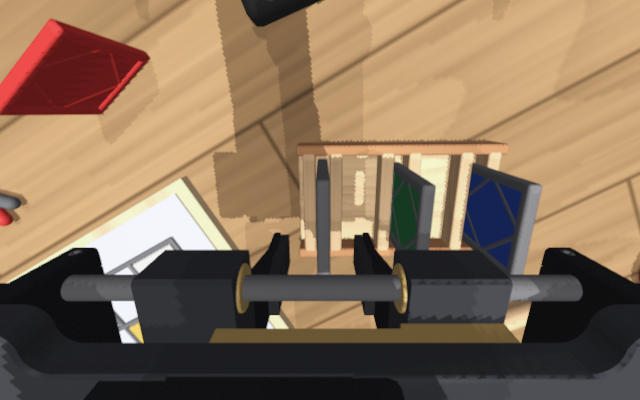

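View pics/s8.png

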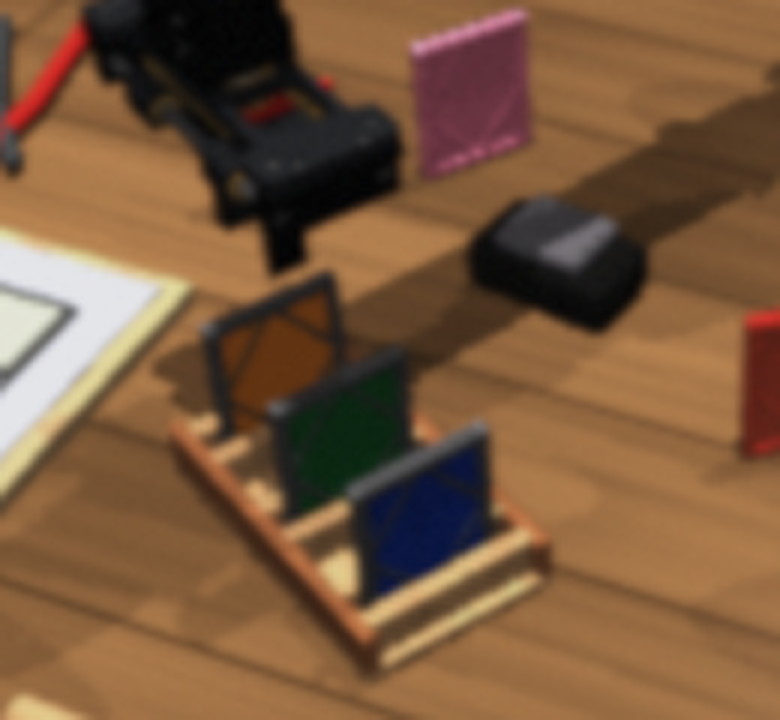

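```bash
python3 -m creep '[[30,0,0,0,0,0,40],[30,0,0,0,0,0,40],[22,0,0,0,0,0,40],[0,0,0,0,0,0,40],[0,0,0,0,0,0,40]]'
python3 - <<'E'
from h import *
p,r,s=tcp();print(p,s["ft_force"],r.as_matrix().round(3).tolist())
d=get_image("wrist");cv2.imwrite("pics/w9.png",d["img"][:,:,::-1])
E
```

```text
time: 12.5
position: [0.5001, -0.383, 0.2498]
tool_rot: [0.4, 1.531, -0.402]
ft_force: [0.2, -0.7, -0.9]
grip_width: 0.458
[ 0.50007684 -0.38296848  0.24976405] [ 0.17290021 -0.68370438 -0.88317732] [[0.002, 0.49, 0.872], [-0.001, 0.872, -0.49], [-1.0, -0.0, 0.003]]
```

View pics/w9.png

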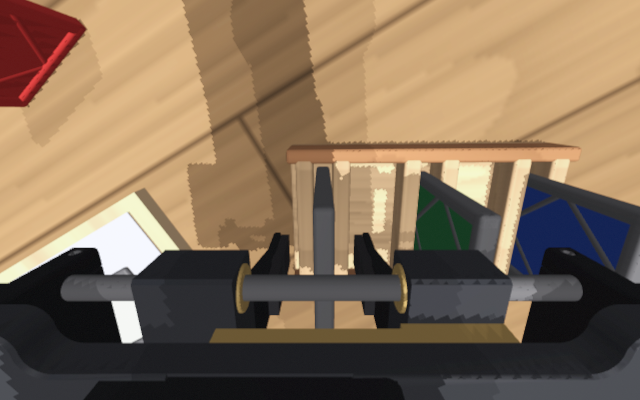

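```bash
python3 -m creep '[[5,0,0,0,0,0,30],[0,0,0,0,0,0,20],[0,0,0,0,0,0,14],[0,0,0,0,0,0,8],[0,0,0,0,0,0,4]]' 30
python3 -m creep '[[0,0,0,0,0,0,4],[0,0,0,0,0,0,4],[0,0,0,0,0,0,4]]' 45
python3 - <<'E'
from h import *
p,r,s=tcp();print(p,s["ft_force"],s["grip_width"]*87)
d=get_image("wrist");cv2.imwrite("pics/w10.png",d["img"][:,:,::-1])
t=get_image("scene");crop(t,200,140,330,260,6,"pics/s10.png")
E
```

```text
time: 13.05
position: [0.4992, -0.3825, 0.243]
tool_rot: [0.401, 1.533, -0.401]
ft_force: [-0.4, -0.0, 0.2]
grip_width: 0.11
time: 13.35
position: [0.4992, -0.3826, 0.243]
tool_rot: [0.401, 1.533, -0.401]
ft_force: [0.4, 1.1, 1.5]
grip_width: 0.116
[ 0.499244   -0.38255241  0.24298231] [0.40348689 1.13184395 1.48924057] 10.071182184586984
```

View pics/w10.png

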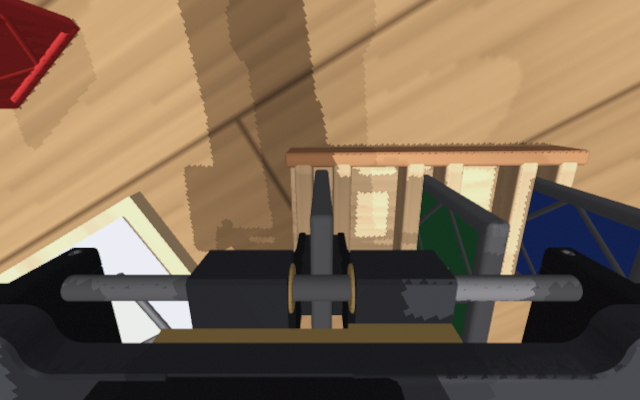

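View pics/s10.png

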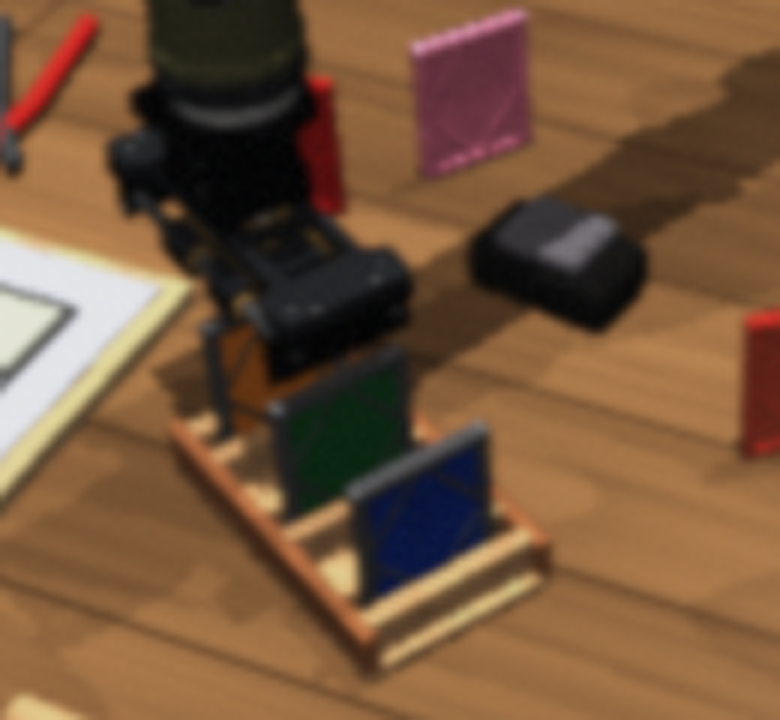

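```bash
python3 -m creep '[[-10,0,0,0,0,0,4],[-25,0,0,0,0,0,4],[-40,0,0,0,0,0,4],[-45,0,0,0,0,0,4],[-40,0,0,0,0,0,4]]'
python3 -m creep '[[0,0,0,0,0,0,4],[0,0,0,0,0,0,4]]'
cat >> h.py <<'E'
def goal(off=.183,zo=0,psi=89.5,ring=(.511,.2134)):
    a=np.radians(psi);s,c=np.sin(np.radians(20)),np.cos(np.radians(20))
    up=np.array([s*np.cos(a),s*np.sin(a),c]);n=np.array([c*np.cos(a),c*np.sin(a),-s])
    Rt=frame(-up,n);return np.array([*ring,.24])+up*off-Rt.as_matrix()[:,2]*zo,Rt
E
python3 - <<'E'
from h import *
p,r,s=tcp();print(p,s["ft_force"],s["grip_width"]*87)
t=get_image("scene");crop(t,200,100,330,220,6,"pics/s11.png")
g,Rt=goal();print(g,Rt.as_matrix().round(3));plan(p,r,g,Rt,16)
E
```

```text
time: 13.95
position: [0.4988, -0.3825, 0.4047]
tool_rot: [0.401, 1.534, -0.401]
ft_force: [0.8, -0.1, -2.4]
grip_width: 0.114
time: 14.15
position: [0.499, -0.3826, 0.4035]
tool_rot: [0.4, 1.532, -0.402]
ft_force: [-0.2, 0.8, -3.0]
grip_width: 0.108
[ 0.49900987 -0.38257794  0.40351208] [-0.19631288  0.78156744 -2.99926144] 9.435667165356278
[0.51154619 0.2759873  0.41196375] [[-0.003  0.008  1.   ]
 [-0.342  0.94  -0.009]
 [-0.94  -0.342 -0.   ]]
[-0.6, 36.3, -19.5] [-0.0311, -0.0054, -0.0213]
[-1.5, 36.8, -18.3] [-0.0311, -0.0054, -0.0213]
[-2.3, 37.3, -17.2] [-0.0311, -0.0054, -0.0213]
[-3.2, 37.8, -16.0] [-0.0311, -0.0054, -0.0213]
[-4.1, 38.2, -14.8] [-0.0311, -0.0054, -0.0213]
[-5.0, 38.5, -13.6] [-0.0311, -0.0054, -0.0213]
[-5.9, 38.8, -12.3] [-0.0311, -0.0054, -0.0213]
[-6.8, 39.1, -11.1] [-0.0311, -0.0054, -0.0213]
[-7.7, 39.2, -9.8] [-0.0311, -0.0054, -0.0213]
[-8.6, 39.3, -8.6] [-0.0311, -0.0054, -0.0213]
[-9.5, 39.4, -7.3] [-0.0311, -0.0054, -0.0213]
[-10.3, 39.4, -6.0] [-0.0311, -0.0054, -0.0213]
[-11.2, 39.3, -4.7] [-0.0311, -0.0054, -0.0213]
[-12.1, 39.2, -3.4] [-0.0311, -0.0054, -0.0213]
[-12.9, 39.0, -2.1] [-0.0311, -0.0054, -0.0213]
[-13.8, 38.8, -0.9] [-0.0311, -0.0054, -0.0213]
n 16 rot deg [-28.5  -5.  -19.5] d [0.0125 0.6586 0.0085]
```

View pics/s11.png

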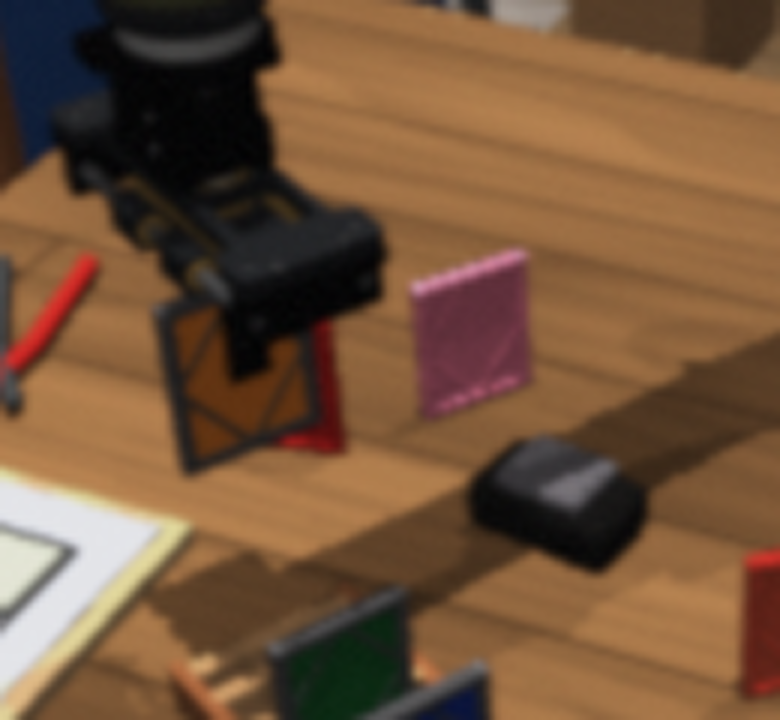

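```bash
python3 -m creep '[[-1,36,-19,-0.031,-0.005,-0.021,4],[-1,37,-18,-0.031,-0.005,-0.021,4],[-2,37,-17,-0.031,-0.005,-0.021,4],[-3,38,-16,-0.031,-0.005,-0.021,4],[-4,38,-15,-0.031,-0.005,-0.021,4]]'
python3 -m creep '[[-5,38,-14,-0.031,-0.006,-0.022,4],[-6,39,-12,-0.031,-0.005,-0.021,4],[-7,39,-11,-0.031,-0.006,-0.022,4],[-8,39,-10,-0.031,-0.005,-0.021,4],[-9,39,-9,-0.031,-0.005,-0.021,4]]'
python3 - <<'E'
from h import *
p,r,s=tcp();print(p,s["ft_force"],s["grip_width"]*87,s["joint_positions"].round(2))
g,Rt=goal();plan(p,r,g,Rt,6)
E
```

```text
time: 14.7
position: [0.5025, -0.176, 0.4027]
tool_rot: [0.194, 1.558, -0.364]
ft_force: [0.5, 1.0, -2.3]
grip_width: 0.114
time: 15.2
position: [0.5057, 0.0287, 0.4074]
tool_rot: [-0.016, 1.565, -0.328]
ft_force: [0.3, 0.2, -3.9]
grip_width: 0.118
[0.50567055 0.02874225 0.40741656] [ 0.33840674  0.20739461 -3.86132233] 10.252161078566669 [ 0.69  0.1  -0.92  1.76  0.29  1.41  1.08]
[-9.6, 39.4, -7.1] [-0.031, -0.0064, -0.0215]
[-10.5, 39.4, -5.8] [-0.031, -0.0064, -0.0215]
[-11.4, 39.4, -4.5] [-0.031, -0.0064, -0.0215]
[-12.3, 39.2, -3.3] [-0.031, -0.0064, -0.0215]
[-13.1, 39.0, -2.0] [-0.031, -0.0064, -0.0215]
[-14.0, 38.8, -0.7] [-0.031, -0.0064, -0.0215]
n 6 rot deg [-10.6  -2.2  -7.4] d [0.0059 0.2472 0.0045]
```

```bash
python3 -m creep '[[-9.5,39,-7,-0.031,-0.006,-0.021,4],[-10.5,39,-6,-0.031,-0.006,-0.022,4],[-11.5,39,-4.5,-0.031,-0.006,-0.021,4],[-12,39,-3,-0.031,-0.006,-0.022,4]]'
python3 -m creep '[[-13,30,-2,-0.031,-0.006,-0.021,4],[-14,25,-1,-0.031,-0.006,-0.022,4],[0,12,0,0,0,0,4],[0,0,0,0,0,0,4],[0,0,0,0,0,0,4]]'
python3 - <<'E'
from h import *
p,r,s=tcp();print(p,s["ft_force"],s["grip_width"]*87,s["joint_positions"].round(2))
g,Rt=goal();plan(p,r,g,Rt,1)
t=get_image("scene");crop(t,380,130,580,290,4,"pics/s12.png")
d=get_image("wrist");cv2.imwrite("pics/w12.png",d["img"][:,:,::-1])
d=get_image("top");cv2.imwrite("pics/t12.png",d["img"][:,:,::-1])
E
```

```text
time: 15.6
position: [0.5102, 0.1918, 0.4107]
tool_rot: [-0.184, 1.561, -0.298]
ft_force: [0.8, -0.1, -2.0]
grip_width: 0.113
time: 16.1
position: [0.5117, 0.2614, 0.4157]
tool_rot: [-0.266, 1.556, -0.283]
ft_force: [-0.6, -0.5, -2.5]
grip_width: 0.111
[0.51166    0.26142925 0.41569523] [-0.56990554 -0.54852675 -2.48637747] 9.672774349955127 [ 0.19  0.39 -1.02  1.54  0.56  1.67  0.7 ]
[-1.5, 15.0, -0.3] [-0.0024, -0.0018, 0.0006]
n 1 rot deg [-0.1 -0.1  0. ] d [-0.0001  0.0146 -0.0037]
```

View pics/s12.png

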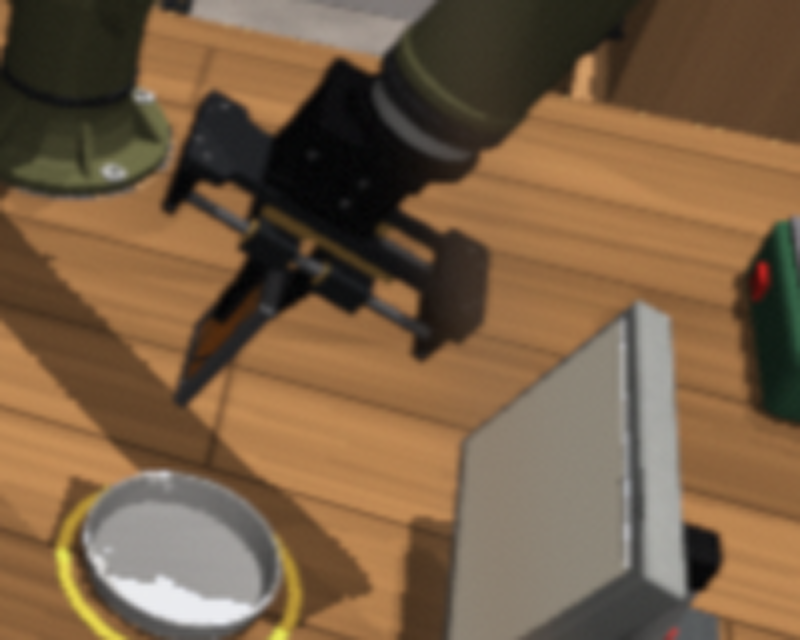

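View pics/w12.png

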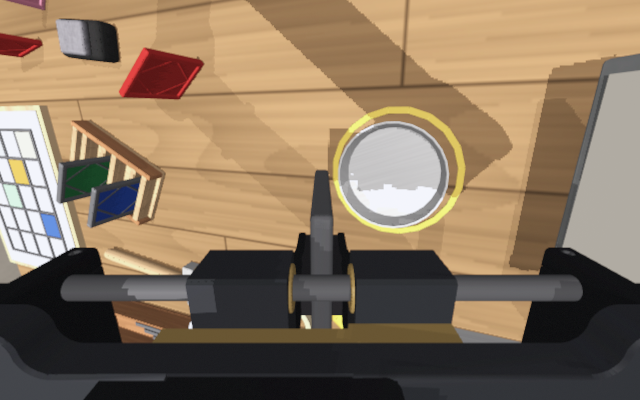

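View pics/t12.png

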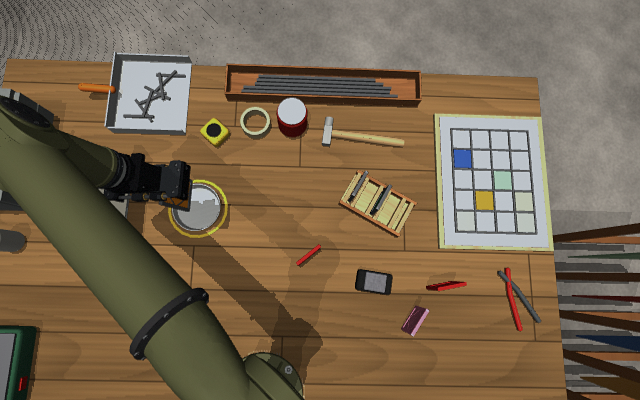

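```bash
python3 -m creep '[[-1,8,0,0,0,0,4],[-1,7,0,0,-0.002,0,4],[0,0,0,0,0,0,4],[0,0,0,0,0,0,4],[0,0,0,0,0,0,4]]'
python3 - <<'E'
from h import *
p,r,s=tcp();print(p,s["ft_force"],s["grip_width"]*87)
g,Rt=goal();plan(p,r,g,Rt,1)
t=get_image("scene")
# predicted pane corners, 8
M=r.as_matrix();c=p+M[:,0]*.183
W=[c+M[:,0]*i*.05+M[:,1]*j*.005+M[:,2]*k*.04 for i in(-1,1) for j in(-1,1) for k in(-1,1)]
crop(t,400,160,480,250,8,"pics/s13.png",proj(t,W));crop(t,400,160,480,250,8,"pics/s13r.png")
d=get_image("wrist");cv2.imwrite("pics/w13.png",cv2.resize(d["img"][90:250,300:480,::-1],None,fx=4,fy=4))
th=np.linspace(0,6.28,60)
V=np.vstack([np.c_[.511+q*np.cos(th),.2134+q*np.sin(th),0*th+z] for q,z in((.07,.028),(.087,0))]+[W])
crop(d,290,90,480,240,4,"pics/w13o.png",proj(d,V))
E
```

```text
time: 16.75
position: [0.5115, 0.2777, 0.414]
tool_rot: [-0.266, 1.552, -0.281]
ft_force: [-0.1, -0.1, -2.8]
grip_width: 0.112
[0.51149133 0.27768151 0.41398775] [-0.05330268 -0.13445008 -2.79582701] 9.725851949694682
[2.5, -0.9, 0.1] [-0.0015, 0.0028, -0.001]
n 1 rot deg [-0.1  0.2 -0.1] d [ 0.0001 -0.0017 -0.002 ]
```

View pics/s13.png

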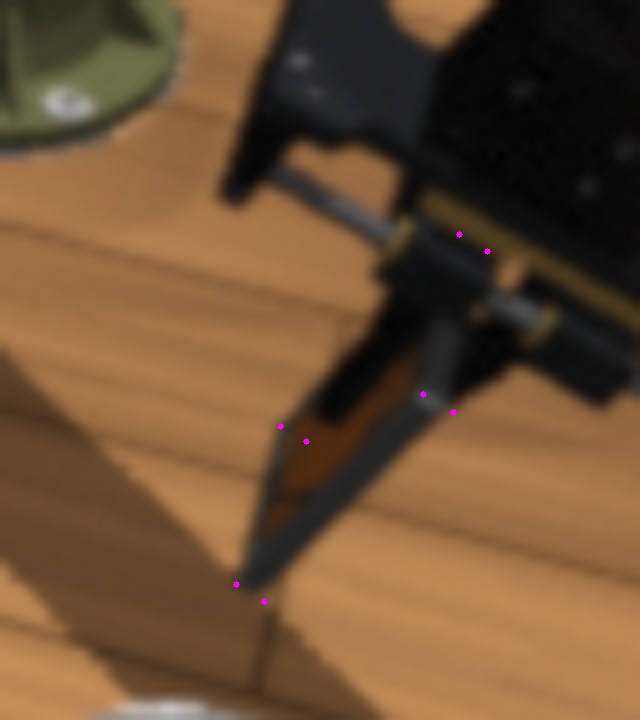

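View pics/w13o.png

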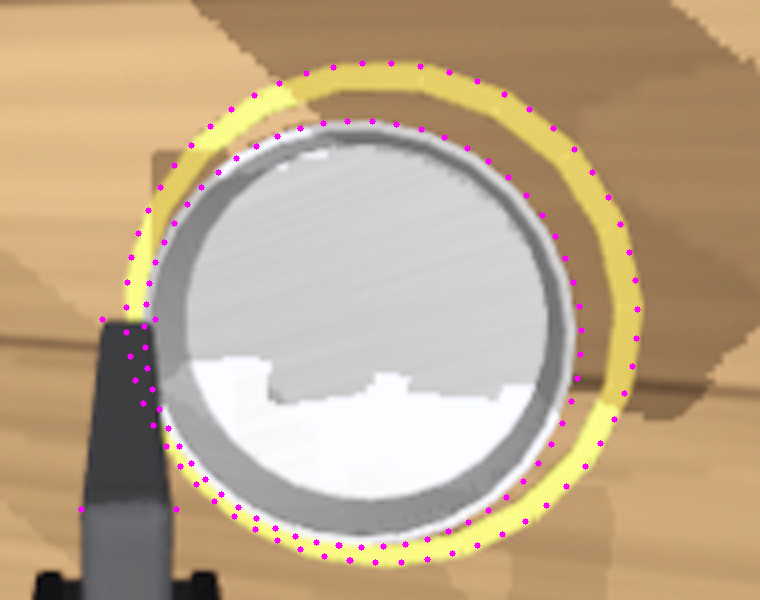

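```bash
python3 -m creep '[[2.5,-1,0,-0.002,0.003,0,4],[0,0,0,0,0,0,4],[0,0,0,0,0,0,4],[0,0,0,0,0,0,4],[0,0,0,0,0,0,4]]'
python3 -m creep '[[0,0,0,0,0,0,4],[0,0,0,0,0,0,4],[0,0,0,0,0,0,4]]'
python3 - <<'E'
from h import *
p,r,s=tcp();print(p,s["qd"].round(3),s["ft_force"],s["grip_width"]*87)
g,Rt=goal();plan(p,r,g,Rt,1)
t=get_image("scene");crop(t,380,130,580,280,4,"pics/s14.png")
d=get_image("wrist");cv2.imwrite("pics/w14.png",d["img"][:,:,::-1])
p,r,s=tcp();print(p)
for nm in("scene",): cv2.imwrite("pics/s14f.png",t["img"][:,:,::-1])
E
```

```text
time: 17.35
position: [0.5115, 0.2759, 0.412]
tool_rot: [-0.267, 1.555, -0.279]
ft_force: [1.3, 0.2, -2.0]
grip_width: 0.106
time: 17.65
position: [0.5115, 0.2759, 0.412]
tool_rot: [-0.267, 1.555, -0.279]
ft_force: [-0.5, 0.3, -2.5]
grip_width: 0.109
[0.51147183 0.27589367 0.41195315] [ 0.001  0.001 -0.    -0.001 -0.001 -0.     0.001] [-0.45677213  0.33754186 -2.45249581] 9.504688515108231
[-0.0, 0.1, 0.1] [0.0005, -0.0003, -0.0012]
n 1 rot deg [ 0.  -0.  -0.1] d [0.0001 0.0001 0.    ]
[0.51147581 0.27588997 0.41196025]
```

View pics/s14f.png

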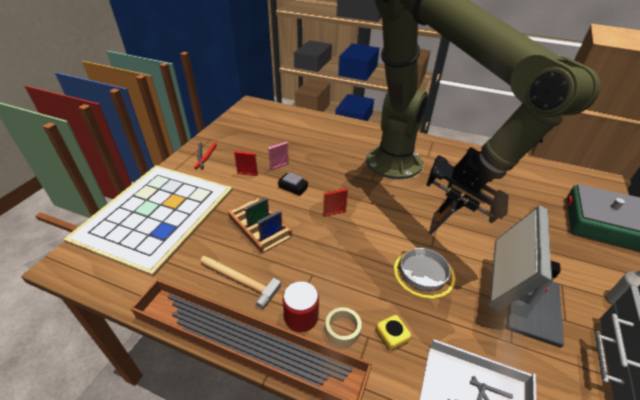

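View pics/w14.png

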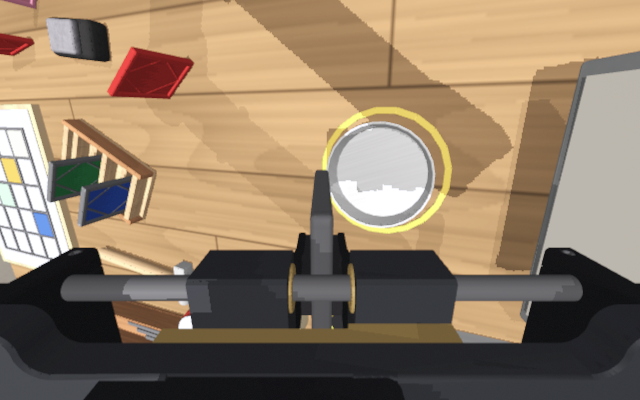

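```bash
python3 - <<'E'
from h import *
d=get_image("wrist")
up=np.array([np.sin(np.radians(20)),0,np.cos(np.radians(20))]);mid=np.array([.188,0,.171])
for psi in(88.5,89.5,90.5):
    L=np.array([mid+np.array([0,y,0])-up*.0731 for y in(.108,.05,0,-.05)])@R.from_euler('z',np.radians(psi)).as_matrix().T+[.511,.2134,0]
    print(psi,proj(d,L).round(1).tolist())
    if psi==89.5: crop(d,500,40,640,200,4,"pics/w15.png",proj(d,L))
p,r,s=tcp();print(s["time"],p,s["grip_width"])
E
```

```text
88.5 [[587.3, 79.1], [566.2, 155.4], [550.3, 212.6], [536.3, 263.2]]
89.5 [[585.3, 75.1], [565.8, 151.9], [551.2, 209.5], [538.2, 260.6]]
90.5 [[583.2, 71.1], [565.3, 148.3], [551.9, 206.4], [540.0, 258.0]]
17.8 [0.51145459 0.27590145 0.41194216] 0.1099934821079225
```

View pics/w15.png

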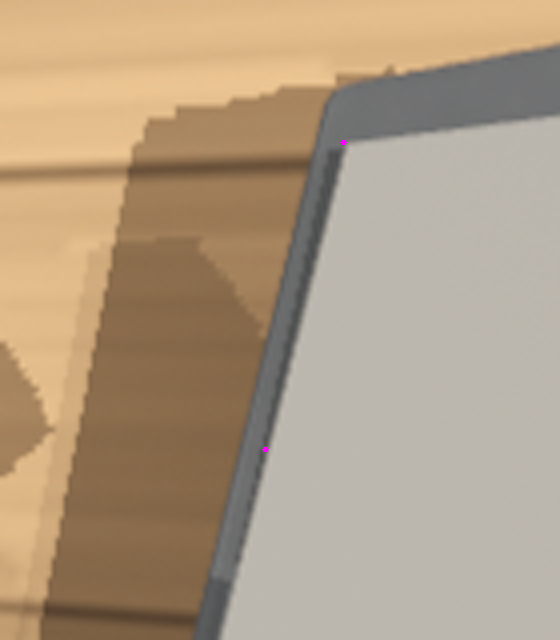

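The predicted lit-face edge falls on the image edge, so the yaw of 89.5° is confirmed from a second viewpoint. The pane is steady and the dish is in its ring, so I'm handing in.

```bash
python3 - <<'E'
from bench import ctrl
print(ctrl.close_job())
E
```

```text
the job is handed in; nothing more can be done
None
```

I slid the dish into the yellow ring by pushing from inside its leading wall, with one small nudge of about 4 mm afterwards. Then I drew the amber pane straight up out of its slot and am holding it at the viewing spot. I handed the job in at about 18 s of the 64 s.

**Pane:** The tool was steady and within about 0.2 mm and 0.1° of the pose I worked out. The jaws were on the 10 mm pane at 45 N. The lit face's edge, seen again through the wrist camera, matched the screen direction I had used. In the scene camera, before the last small correction, the pane sat about 1 pixel (2–3 mm) from where I predicted. I did not repeat that overlay after the correction.

**Dish:** The cameras disagree slightly. The wrist view puts it about 1 mm from the ring's centre, while the scene and top views put it about 3 mm short. I left it there.

**Everything else:** In the last picture the other panes, rack, tools and tin look as they did at the start. Readings taken at the end of each move showed no more than about 4 N at the wrist.

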